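# Back off a jammed rolling mill with a reversible ratchet and lay the bar out for annealing

### The arm

A 6-joint arm with a two-finger parallel gripper is mounted at the origin on a cart in front of the work surface, level with it; the furniture and walls round the work are solid. World frame = base frame: x ahead of the robot, y to its left, z up, the work surface at z = 0. Lengths are in mm, angles in rad, forces in N, time in s.
With the tool pointing down it reaches from about 325 to 900 mm from the base axis. Payload 3.5 kg.
Tool frame: the origin (TCP) lies where the fingers leave the gripper's body, on its centre line; the fingertips stand 73 mm ahead of it and the grasp point (between the pads) lies 54 mm ahead of it; z points along the fingers, y is the line along which they close (so a half turn about z gives the same grasp; the last joint's range is limited). The gripper opens to 85 mm and grips with 20 to 120 N. Pads are 22 mm wide; open, the fingers measure 114 mm over their backs; the gripper's body (76 mm by 85 mm) begins 54 mm behind the grasp point. The pads swing forward as they close: fully open they stand 13 mm farther back than shut.
Start: joints at [-1.216, 0.276, -0.026, 1.268, 0, 1.467], TCP at [276.223, -560.645, 303.913] pointing down, gripper open.
Joint ranges: [-3.12, 3.12], [-0.85, 1.88], [-1.08, 1.24], [-1.95, 2.15], [-1.57, 1.53], [-3.14, 3.14]. Speed limits (rad/s): [2.57, 2.57, 3.14, 3.14, 3.14, 3.14].

### API

Orientations are given as a rotation vector (axis times angle).
In Python, from workcell import robot, read_camera, calibration gives the robot as it stands.
- The arm moves only by the tool send_rows, never from a script. Its argument "steps" is a list of rows, each a list of 3 entries, a list of its own where there are three numbers: the finger opening in cm, from 0 to 8.54, then the shift along the tool's x, y, z in cm, then the turn, a rotation vector about the tool's x, y, z in degrees. A call has 1 to 5 rows; each row shifts and turns the commanded pose from where the row before left it, along the tool's axes as they then stand; what a row does not reach is not made up. A row lasts 1/12 s, in which the tool goes at most 41.7 mm and 7.16 degrees, less where a joint would pass 70% of its speed; a pose out of reach is approached as far as the arm can. A call is refused whole if a number of a shift passes 4.17 or a number of a turn 7.16, either way. A call with a gripper value outside its range is refused whole. The fingers move at their own pace and stop on an object; "force" is the grip in N (left out, the last holds). Time passes only in rows, so rows that do not move let the fingers close. It gives the time, the measured TCP pose, the force, the opening and the grip force at its end, in the units of the state.
- robot.get_obs(): the state, without advancing time (a new reading comes with each control period).
- read_camera(name): name is "scene" or "top"; returns the picture (420x560x3 uint8, blue, green, red); there is no depth.
- calibration(name): a dict with "mtx" (3x3 intrinsics, pixels), "dist_coeffs" ([k1, k2, p1, p2, k3] as OpenCV has them; the pictures are not rectified), "position" and "orientation" of the camera in the world. Camera axes: x right, y down, z forward; pixel columns grow to the right and rows downward; lengths in mm; the calibration is good to about 2 mm. A picture is of the moment at which its call begins. calibration takes no time and is no camera call.
- robot.close_job(): hands the job in; it is judged then, once.
The state is a dict: "t": time; "qpos": joint angles; "joint_velocities": joint speeds; "joint_efforts": joint torques, N m; "tool_pos": TCP position; "orientation": TCP orientation; "ft_force": force on the tool from outside, world axes, zero at the start; "moment": the same for the moment, N m; "grip_width": finger opening in mm; "grasp_force": force on a finger pad.
Only numpy, scipy, OpenCV 4.12 (cv2) and the standard library are available. Lean on these libraries where they do the work, as an engineer would, in place of code of your own. Each camera call takes 0.05 s, during which the arm holds its last target. There are 200 camera calls.

### The job

The brass bar is jammed in the little rolling mill and the ratchet on its screw is still set to tighten. Flip the ratchet's direction lever over to loosen, swing the handle to and fro to back the screw off until it goes slack and the upper roll stands 1 to 2.5 mm clear of the bar (more would take its gears out of mesh), and only then draw the bar out and lay it flat on the soldering brick, ready to be annealed. Do not push the jar, the bottle or the brick out of place.

Things in the scene. Friction and masses are not known exactly. Their poses are not given: they have to be found in the camera images.
- mill: Small grey rolling mill, fixed on the blue table. Origin: centre of the base's underside, below the screw; z up, -x = front, where the bar sticks out, y along the rolls. Base 100 x 124 x 12 mm; cheeks 52 mm deep (x) at y = +-34 to +-52 mm; on them a bridge 56 x 108 mm (x, y), top at z = 136 mm; gears at the +y end, out to y = 70 mm.
- nip (a point): Point on top of the lower roll (34 mm diameter, fixed) straight below the screw, at mill z = 59 mm; the bar lies on it. Axes as the mill's. In front of it a bar rest, 30 mm wide, top also at mill z = 59 mm, ends at mill x = -44 mm.
- screw_top (a point): Where the upright screw leaves the bridge, at mill (0, 0, 136 mm). The screw carries a socket (25 mm diameter) and on it the ratchet, which stays on. Right-hand thread: counterclockwise seen from above loosens; 5 mm a turn = 0.8 mm per rad. Springs lift the upper roll as the screw rises.
- roll (a point): Centre of the upper roll (34 mm diameter). At mill z = 84 mm it just touches the bar; at 85 to 86.5 mm it is 1 to 2.5 mm clear. Jammed, the screw is 0.4 to 1.8 mm past touching (varies, not visible): after 0.6 to 2.2 rad of unscrewing the roll begins to lift, then 1.3 to 3.1 rad more are wanted. Readings are too coarse for this: feel it in the handle.
- ratchet (a joint): Handle's angle about the screw (rad): 0 = along the mill's -x (over the bar), growing counterclockwise from above; pi/2 = along the mill's -y. Range -1 to 3. 24 teeth: a driving stroke bites within 0.27 rad; on the way back it clicks with 0.2 to 0.3 Nm of drag and the screw stays put.
- head (a point): Centre of the ratchet's steel pear-shaped head, on the screw axis, mill z = 183 mm. x along the handle, away from the screw; z up. Head 44 mm wide, 20 mm high. Torque to unscrew at the handle: 0.8 to 2.2 Nm at first, falling in step with the squeeze, then level at 0.5 to 0.55 Nm from the moment the bar is free.
- grip (a point): Middle of the handle's round knurled grip, on its axis, 135 mm from the screw axis, level with the head's centre. x along the handle away from the head, z up, y in the counterclockwise (loosening) direction. Grip 21 to 22 mm thick from 88 to 182 mm from the axis; handle ends at 192 mm; neck 14 to 18 mm thick from 42 to 84 mm.
- lever (a joint): Direction lever on the ratchet's head, turns flat: 0 = tighten (as found), 0.9 rad = loosen (handle drives counterclockwise only). An over-centre spring snaps it to either end; it takes about 3 N at the tab. Seen along the handle away from the head, the tab leans 0.45 rad to the right for tighten, left for loosen. More than 4 N on its stop turns the handle.
- lever_pivot (a point): The lever's pivot, on top of the head, 26 mm from the screw axis towards the handle, mill z = 193.5 mm. Its x axis points along the lever to the tab, z up.
- lever_tip (a point): Middle of the lever's upright thumb tab, 22.5 mm from the pivot. Tab 8 mm square, its top at mill z = 204 mm; the neck below it reaches up to z = 192 mm, the head to 193 mm. x axis away from the pivot, z up.
- bar: Brass bar 120 (x) x 12 (y) x 8 (z) mm, about 0.1 kg. Origin: centre of its underside, x along it. At first level between the rolls along the mill's x, underside at mill z = 59 mm, origin 26 to 34 mm in front of the screw axis, so its front end is 86 to 94 mm out; nothing is under the part beyond 44 mm.
- brick: Soldering brick 66 (x) x 100 (y) x 28 (z) mm, pale with a scorched top, 0.6 kg, loose on the red cabinet. Origin: centre of its underside.
- flux_jar: Small jar 51 mm in diameter, 54 mm high, on the cabinet; origin at the centre of its underside. Leave it alone.
- oil_bottle: Oil bottle 42 mm in diameter, 129 mm high, behind the mill; origin at the centre of its underside. Leave it alone.

How it is judged:
By the outcome, as a careful person would: the job done as asked, in the order asked, and still so for the second after the job is handed in, with the robot touching nothing.
It also fails if it takes over 72 s, if anything falls off the work surface, if the arm or the gripper's body presses on something with over 40 N, if the wrist force passes 120 N, or if a joint passes its speed limit or range.

## Working session

There is one attempt and no reset: what is moved stays moved. The work goes in short steps, Python scripts to look and compute and a tool call to move; the robot and the scene stay as the last step left them, time stands still between calls to the robot, and variables do not carry over. Pictures are saved under pics/ and viewed, at most 10 in all, crops included, and the job is handed in when it is done.

Besides the shell and the picture viewer there is one more tool, called after ">>>" as a command line: name --argument value ..., lists and objects as JSON in quotes. send_rows: Moves the arm, as the interface text tells. Its arguments: {"type":"object","properties":{"steps":{"type":"array","items":{"type":"array"}},"force":{"type":"number"}},"required":["steps"]}

```bash
mkdir -p pics; ls
python3 - <<'E'
from workcell import robot, read_camera, calibration
import cv2
for n in("scene","top"):
    cv2.imwrite(f"pics/{n}0.png",read_camera(n)); c=calibration(n); print(n,c)
print(robot.get_obs())
E
```

```text
pics
scene {'mtx': array([[421.19028275,   0.        , 278.25939545],
       [  0.        , 421.19028275, 211.06934749],
       [  0.        ,   0.        ,   1.        ]]), 'dist_coeffs': array([-0.03364287,  0.        ,  0.        ,  0.        ,  0.        ]), 'position': array([  31.63282813, -503.44365524,  529.03403499]), 'orientation': array([-1.90175747,  0.83886864, -0.49434738])}
top {'mtx': array([[455.56865076,   0.        , 283.02178225],
       [  0.        , 455.56865076, 210.85071768],
       [  0.        ,   0.        ,   1.        ]]), 'dist_coeffs': array([-0.00671449,  0.        ,  0.        ,  0.        ,  0.        ]), 'position': array([ 403.58518592,   -4.511967  , 1017.9045157 ]), 'orientation': array([-2.11291956,  2.14955871, -0.20710497])}
{'t': 0.1, 'qpos': array([-1.21639469e+00,  2.77087678e-01, -2.77560007e-02,  1.26802157e+00,
        3.05210630e-05,  1.46745106e+00]), 'joint_velocities': array([-2.33892951e-04, -1.70920712e-03,  2.26410878e-03, -4.23456004e-04,
        6.18118235e-04, -1.08554996e-05]), 'joint_efforts': array([-4.55006239e-05, -4.46707714e+01,  2.96128607e+01,  8.45187024e-03,
       -9.42963425e-05,  1.45892727e-05]), 'tool_pos': array([ 276.0341075 , -560.10582027,  302.84651348]), 'orientation': array([-3.05766526e+00, -7.12299489e-01,  3.59077090e-04]), 'ft_force': array([-0.42205204,  0.41883549,  0.51971129]), 'moment': array([-0.01811539,  0.05524754,  0.04435125]), 'grasp_force': 0.0, 'grip_width': 85.48537181536032}
```

View pics/scene0.png

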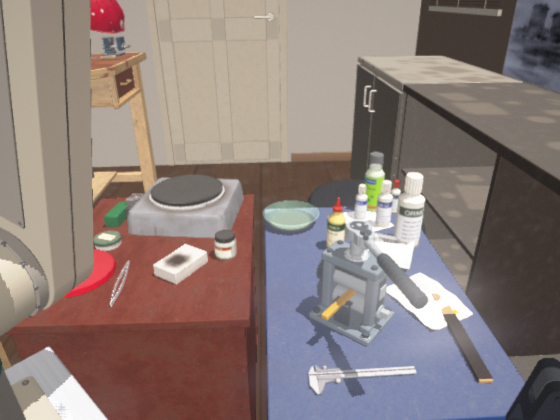

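View pics/top0.png

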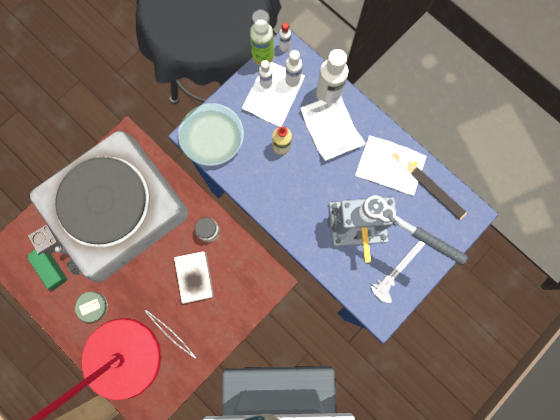

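Scene view: the mill is at about (355,280) on the blue table, with the handle running to (425,295), the bar at (340,303), the brick at (181,263) and the jar at (225,245). Top view: ratchet head at about (377,207), handle end (465,258), bar tip (367,260), brick (193,278), jar (206,230). I'll zoom in to get accurate pixels.

Run:
```python
import cv2,numpy as np
def crop(im,x,y,w,h,s):
    c=cv2.resize(im[y:y+h,x:x+w],None,fx=s,fy=s,interpolation=cv2.INTER_CUBIC)
    for u in range(-(-x//10)*10,x+w,10):
        cv2.line(c,((u-x)*s+s//2,0),((u-x)*s+s//2,6),(0,255,255),1)
        if u%20==0: cv2.putText(c,str(u),((u-x)*s-8,16),0,.35,(0,255,255),1)
    for v in range(-(-y//10)*10,y+h,10):
        cv2.line(c,(0,(v-y)*s+s//2),(6,(v-y)*s+s//2),(0,255,255),1)
        if v%20==0: cv2.putText(c,str(v),(8,(v-y)*s+6),0,.35,(0,255,255),1)
    return c
t=cv2.imread("pics/top0.png");s=cv2.imread("pics/scene0.png")
cv2.imwrite("pics/c1.png",crop(t,322,185,150,100,5))
a=crop(s,305,215,130,120,5)
cv2.imwrite("pics/c2.png",a)
b=crop(t,160,205,80,110,5); d=crop(s,145,220,100,70,4)
m=np.zeros((600,800,3),np.uint8); m[:550,:400]=b; m[:280,400:800]=d
cv2.imwrite("pics/c3.png",m)
```

```text
(no output)
```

View pics/c1.png

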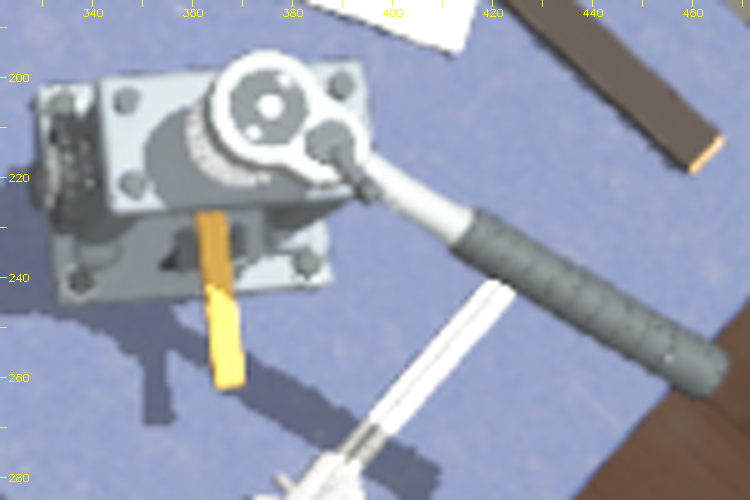

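View pics/c2.png

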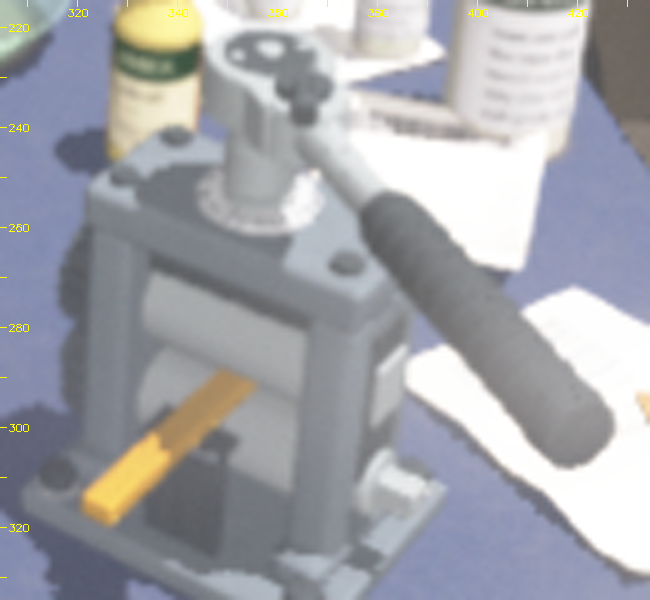

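View pics/c3.png

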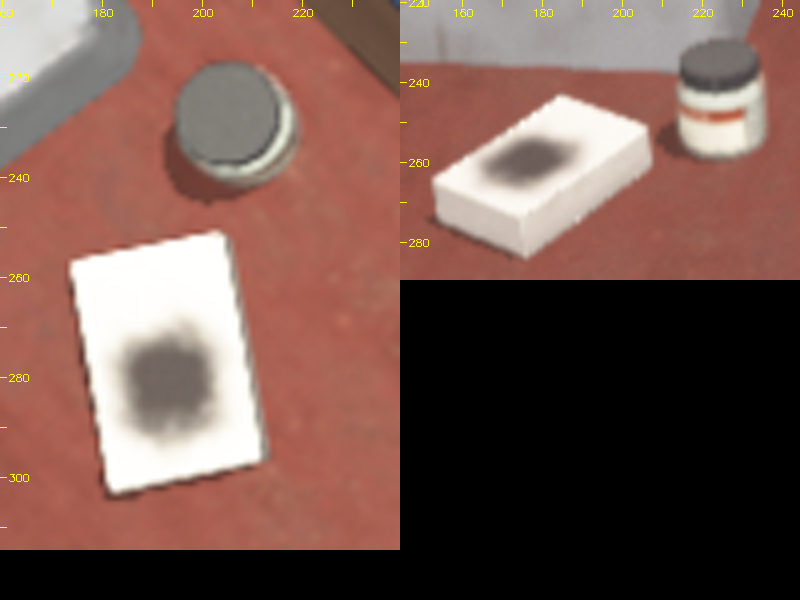

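Zoomed readings. Top camera: bridge corners near (342,201), (344,227), (394,197), base corners (334,246), (388,241), bar tip (368,262), screw (376,206), handle end (466,260). Brick top corners are (174,257), (205,251), (213,297), (182,304). The sizes suggest the tables are not at z=0, so z goes into the fit.

```bash
cat > h.py <<'E'
import numpy as np,cv2
from scipy.spatial.transform import Rotation as R
from scipy.optimize import least_squares
from workcell import robot, read_camera, calibration
C={n:calibration(n) for n in("scene","top")}
def proj(n,P):
    c=C[n]; r=R.from_rotvec(c["orientation"]).inv()
    return cv2.projectPoints(np.atleast_2d(r.apply(np.atleast_2d(P)-c["position"])).astype(float),np.zeros(3),np.zeros(3),c["mtx"],c["dist_coeffs"])[0][:,0]
def rot(a): return np.array([[np.cos(a),-np.sin(a),0],[np.sin(a),np.cos(a),0],[0,0,1]])
E
cat > fit.py <<'E'
from h import *
T=lambda u,v:(322+u/5-.4,185+v/5-.4); S=lambda u,v:(305+u/5-.4,215+v/5-.4)
obs=[("top",(28,54,136),T(100,82)),("top",(-28,54,136),T(112,213)),("top",(28,-54,136),T(360,62)),
("top",(-50,62,12),T(60,305)),("top",(-50,-62,12),T(332,283)),("top",(0,0,193),T(270,105)),
("scene",(-50,62,12),S(25,490)),("scene",(50,-62,12),S(445,487)),("scene",(-28,54,136),S(90,195)),("scene",(-28,-54,136),S(355,315)),("scene",(28,-54,136),S(408,265)),
("top","b",T(230,386)),("scene","b",S(100,500)),("top","h",T(718,373)),("scene","h",S(578,432))]
def res(p,show=0):
    x,y,z,a,bf,th=p; o=[]
    for n,q,px in obs:
        if q=="b": q=(-bf,0,67 if n=="top" else 63+2)
        if q=="h": q=(-192*np.cos(th),-192*np.sin(th),183)
        w=rot(a)@np.array(q,float)+[x,y,z]
        o.append(proj(n,w)[0]-px)
    return np.array(o) if show else np.ravel(o)
r=least_squares(res,[400,-150,0,0.1,90,1],loss="soft_l1"); print(r.x.round(3)); print(res(r.x,1).round(1).tolist())
B=[(160+u/5-.4,205+v/5-.4) for u,v in((70,262),(225,233),(265,462),(110,495))]
BS=[(145+(u-400)/4-.4,220+v/4-.4) for u,v in((435,178),(560,95),(650,128),(525,215))]
K=np.array([(50,33),(50,-33),(-50,-33),(-50,33)])
def rb(p,k):
    P=np.c_[K,0*K[:,0]]@rot(p[3]).T+p[:3]
    return np.ravel([proj("top",P)-B,proj("scene",P)-np.roll(BS,k,0)])
for k in range(4):
    q=least_squares(rb,[350,200,28,0.1],args=(k,)); print(k,q.cost.round(2),q.x.round(3))
# jar lid rim
J=lambda p:np.ravel([proj("top",p)[0]-(160+229/5,205+113/5),proj("scene",p)[0]-(145+320/4,220+52/4)])
print("jar top",least_squares(J,[400,200,50]).x.round(1))
print("caliper?",)
E
python3 fit.py
```

```text
[ 561.207 -185.977   -2.437   56.601   92.396   44.939]
[[-1.3, -1.0], [-1.0, 0.7], [0.7, -0.6], [-1.0, 0.4], [-0.1, 0.9], [-0.8, 0.9], [-0.7, 0.1], [1.9, 0.5], [-1.2, -1.3], [2.0, -2.5], [7.4, -7.9], [-0.6, -0.5], [0.2, 2.2], [-0.6, 1.5], [2.6, 3.5]]
0 1364.11 [445.298 179.633  27.175   0.774]
1 3833.57 [448.349 183.562  22.821   0.735]
2 1705.44 [ 4.45415e+02  1.81293e+02  2.44240e+01 -2.79000e-01]
3 1.61 [4.43839e+02 1.78229e+02 2.89920e+01 1.94000e-01]
jar top [546.3 147.6  57.9]
caliper?
```

```bash
sed -i 's/,("scene",(28,-54,136),S(408,265))//; s/x,y,z,a,bf,th=p; o=\[\]/x,y,z,a,bf,th=p; z=0*z; o=[]/; s/,0,0.1,90,1\]/,0,0.05,90,0.95]/; s/\[400,-150/[561,-186/' fit.py; python3 fit.py
python3 - <<'E'
from h import *
# bar direction & handle axis from top view only
T=lambda u,v:(322+u/5-.4,185+v/5-.4)
def back(px,z):
    c=C["top"]; d=cv2.undistortPoints(np.array([[px]],float),c["mtx"],c["dist_coeffs"])[0,0]
    d=R.from_rotvec(c["orientation"]).apply([*d,1]); return c["position"]+d*(z-c["position"][2])/d[2]
a=back(T(212,215),67);b=back(T(230,386),67);print("bar",a,b,np.arctan2(*(a-b)[1::-1]))
for z,p in((193,(270,105)),(183,(465,227)),(183,(718,373)),(193.5,(330,140)),(204,(370,188))): print(z,p,back(T(*p),z).round(1))
for p in ((112,213),(370,193),(341,62)): print(back(T(*p),136).round(1))
E
```

```text
[ 5.609940e+02 -1.861690e+02 -5.380608e+03  5.300000e-02  9.258300e+01
  9.480000e-01]
[[-1.0, -1.1], [-0.7, 0.6], [1.1, -0.8], [-0.8, 0.4], [0.3, 0.8], [-0.4, 0.8], [-0.7, -0.8], [2.1, -0.5], [-1.1, -2.4], [2.2, -3.6], [-0.3, -0.4], [0.2, 1.2], [-0.3, 2.2], [1.9, 2.3]]
0 1364.11 [445.298 179.633  27.175   0.774]
1 3833.57 [448.349 183.562  22.821   0.735]
2 1705.44 [ 4.45415e+02  1.81293e+02  2.44240e+01 -2.79000e-01]
3 1.61 [4.43839e+02 1.78229e+02 2.89920e+01 1.94000e-01]
jar top [546.3 147.6  57.9]
caliper?
bar [ 539.80430484 -187.70778805   67.        ] [ 467.73421992 -191.61288698   67.        ] 0.0541318062926276
193 (270, 105) [ 562.5 -187.   193. ]
183 (465, 227) [ 517.1 -259.3  183. ]
183 (718, 373) [ 461.5 -348.8  183. ]
193.5 (330, 140) [ 548.9 -208.4  193.5]
204 (370, 188) [ 529.1 -219.3  204. ]
[ 531.4 -135.2  136. ]
[ 537.6 -237.1  136. ]
[ 590.4 -228.8  136. ]
```

Results of the fit:
- The mill is at about (562,-187) with yaw 0.053, and the handle is at th≈0.96.
- The measured lever tab at (529,-219) agrees with the tighten position.
- The brick is at (444,178) with yaw 0.194.
- The tables are at z≈0.

Next I move over the lever tab.

>>> send_rows --steps '[[3.0,[3.42,-1.73,0],[0,0,0]],[3.0,[3.42,-1.73,0],[0,0,0]],[3.0,[3.42,-1.73,0],[0,0,0]],[3.0,[3.42,-1.73,0],[0,0,0]],[3.0,[3.42,-1.73,0],[0,0,0]]]'

```text
t: 0.52
tool_pos: [391.9, -405.8, 303.4]
orientation: [-3.059, -0.712, 0.001]
ft_force: [0.4, -0.5, -0.5]
grip_width: 29.8
grasp_force: 0.0
```

>>> send_rows --steps '[[3.0,[3.42,-1.73,0],[0,0,0]],[3.0,[3.42,-1.73,0],[0,0,0]],[3.0,[3.42,-1.73,0],[0,0,0]],[3.0,[3.42,-1.73,0],[0,0,0]],[3.0,[3.42,-1.73,0],[0,0,0]]]'

```text
t: 0.93
tool_pos: [507.1, -252.4, 303.5]
orientation: [-3.059, -0.713, 0.001]
ft_force: [0.5, -1.0, 0.5]
grip_width: 29.8
grasp_force: 0.0
```

>>> send_rows --steps '[[3.0,[3.42,-1.73,0],[0,0,0]],[3.0,[0,0,0],[0,0,-6.36]],[3.0,[0,0,0],[0,0,-6.36]],[3.0,[0,0,0],[0,0,-6.36]],[3.0,[0,0,0],[0,0,-6.36]]]'

```text
t: 1.35
tool_pos: [529.5, -222.9, 303.3]
orientation: [-2.822, -1.378, 0.001]
ft_force: [-0.1, 0.1, -0.1]
grip_width: 29.5
grasp_force: 0.0
```

>>> send_rows --steps '[[3.0,[0,0,0],[0,0,-6.36]],[3.0,[0,0,0],[0,0,0]],[3.0,[0,0,0],[0,0,0]]]'

```text
t: 1.6
tool_pos: [529.3, -223.5, 303.5]
orientation: [-2.749, -1.52, 0.001]
ft_force: [0.1, -0.4, -0.6]
grip_width: 30.5
grasp_force: 0.0
```

```bash
cat >> h.py <<'E'
SC=np.array([561.8,-186.7])
def st():
    o=robot.get_obs(); M=R.from_rotvec(o["orientation"]).as_matrix(); p=o["tool_pos"]; u=-M[:2,0]; l=M[:2,1]
    d=p[:2]-SC; F=o["ft_force"]
    print("t",round(o["t"],2),"tcp",p.round(1),"yaw",np.arctan2(M[1,0],M[0,0]).round(3),"tilt",M[:2,2].round(3),"r,lat in tool axes",(d@u).round(1),(d@l).round(1),"th",(np.arctan2(-d[1],-d[0])-0).round(3),
     "F",F.round(2),"Fu,Fl",(F[:2]@u).round(2),(F[:2]@l).round(2),"mom",o["moment"].round(2),"w",round(o["grip_width"],1),"gf",round(o["grasp_force"],1),"q",o["qpos"].round(2))
    return o
E
python3 -c "from h import *;st()"
```

```text
t 1.6 tcp [ 529.3 -223.5  303.5] yaw 1.01 tilt [-0.001  0.   ] r,lat in tool axes 48.4 -7.9 th 0.848 F [ 0.07 -0.41 -0.63] Fu,Fl 0.31 0.28 mom [-0.03 -0.01 -0.01] w 30.5 gf 0.0 q [-0.51  0.19 -0.14  1.24  0.    1.62]
```

>>> send_rows --steps '[[3.0,[0,0,1.2],[0,0,0]],[3.0,[0,0,1.2],[0,0,0]],[3.0,[0,0,0.8],[0,0,0]],[3.0,[0,0,0.4],[0,0,0]],[3.0,[0,0,0],[0,0,0]]]'

```text
t: 2.02
tool_pos: [528.4, -223.1, 265.6]
orientation: [-2.745, -1.521, 0.003]
ft_force: [-0.6, -0.1, -0.7]
grip_width: 29.6
grasp_force: 0.0
```

Run:
```python
from h import *
st(); t=read_camera("top")[185:285,322:447];s=read_camera("scene")[200:300,305:430]
cv2.imwrite("pics/d1.png",cv2.resize(np.vstack([t[:75],s[:75]]),None,fx=4,fy=4,interpolation=2))
```

```text
t 2.02 tcp [ 528.4 -223.1  265.6] yaw 1.012 tilt [-0.004  0.002] r,lat in tool axes 48.6 -9.0 th 0.829 F [-0.56 -0.12 -0.74] Fu,Fl 0.4 -0.41 mom [-0.    0.02  0.01] w 29.6 gf 0.0 q [-0.51  0.21 -0.19  1.17 -0.    1.62]
```

View pics/d1.png

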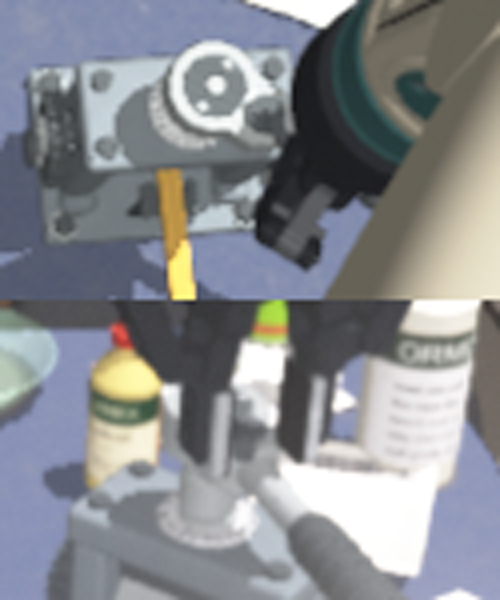

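The fingers straddle the tab: in the lower half the tab and neck are seen between the fingers at about (255,440), with nothing touched. Now I push along +y.

>>> send_rows --steps '[[3.0,[0,0.3,-0.1],[0,0,0]],[3.0,[0,0.35,0],[0,0,0]],[3.0,[0,0.35,0],[0,0,0]],[3.0,[0,0.35,0],[0,0,0]],[3.0,[0,0.25,0],[0,0,0]]]'

```text
t: 2.53
tool_pos: [542.9, -232.5, 268.9]
orientation: [-2.747, -1.523, 0.003]
ft_force: [-2.1, -0.9, -0.4]
grip_width: 30.2
grasp_force: 1.0
```

>>> send_rows --steps '[[3.0,[0,0.25,0],[0,0,0]],[3.0,[0,0.2,0],[0,0,0]],[3.0,[0,0.2,0],[0,0,0]]]'

```text
t: 2.78
tool_pos: [549.5, -235.8, 269.2]
orientation: [2.746, 1.523, 0.002]
ft_force: [-0.1, -0.4, -0.6]
grip_width: 29.9
grasp_force: 0.0
```

>>> send_rows --steps '[[3.0,[0,0.25,0],[0,0,0]],[3.0,[0,0,0],[0,0,0]]]'

```text
t: 2.95
tool_pos: [551.1, -236.7, 268.9]
orientation: [-2.746, -1.524, -0.001]
ft_force: [-0.8, 0.8, 1.3]
grip_width: 29.8
grasp_force: 0.6
```

```bash
python3 -c "from h import *;st()"
```

```text
t 2.95 tcp [ 551.1 -236.7  268.9] yaw 1.013 tilt [0.    0.001] r,lat in tool axes 48.1 17.4 th 1.36 F [-0.8   0.84  1.31] Fu,Fl -0.29 -1.12 mom [ 0.18  0.25 -0.02] w 29.8 gf 0.6 q [-0.51  0.25 -0.13  1.19  0.    1.61]
```

>>> send_rows --steps '[[3.0,[0,-0.2,0],[0,0,0]],[3.0,[0,0,-2],[0,0,0]],[3.0,[0,0,-2.0],[0,0,0]],[5.0,[-3,-0.5,-0.5],[0,0,0]],[5.0,[-3,-0.5,0],[0,0,0]]]'

```text
t: 3.37
tool_pos: [510.5, -281.9, 316.8]
orientation: [2.74, 1.526, 0.005]
ft_force: [-0.6, -0.5, 0.2]
grip_width: 49.8
grasp_force: 0.0
```

>>> send_rows --steps '[[5.0,[-2.7,-0.5,0],[0,0,0]],[5.0,[0,0,0],[0,0,0]],[5.0,[0,0,0],[0,0,0]]]'

```text
t: 3.62
tool_pos: [489.8, -302.6, 314.3]
orientation: [2.748, 1.52, 0.001]
ft_force: [1.0, 0.5, 0.8]
grip_width: 49.8
grasp_force: 0.0
```

Run:
```python
from h import *
st(); t=read_camera("top")[185:285,322:472];s=read_camera("scene")[200:335,305:430]
cv2.imwrite("pics/d2.png",np.hstack([cv2.resize(t,(450,300),interpolation=2),cv2.resize(s,None,fx=2.8,fy=2.8,interpolation=2)[:300]]))
```

```text
t 3.62 tcp [ 489.8 -302.6  314.3] yaw 1.01 tilt [ 0.001 -0.   ] r,lat in tool axes 136.5 0.6 th 1.015 F [1.04 0.47 0.85] Fu,Fl -0.95 0.63 mom [-0.07  0.02  0.01] w 49.8 gf 0.0 q [-0.67  0.18 -0.12  1.26  0.    1.47]
```

View pics/d2.png

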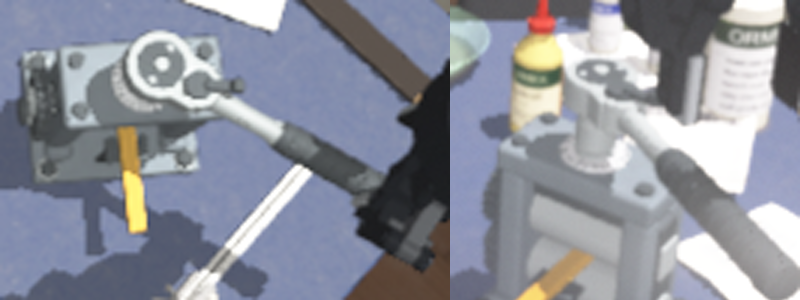

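The lever now leans to the loosen side (tab at (235,87) in the left crop) and the handle hasn't moved. Now I grip the handle.

>>> send_rows --steps '[[5.0,[0,0,2.5],[0,0,0]],[5.0,[0,0,2.5],[0,0,0]],[5.0,[0,0,2.0],[0,0,0]],[5.0,[0,0,0.8],[0,0,0]],[5.0,[0,0,0],[0,0,0]]]'

```text
t: 4.13
tool_pos: [489.6, -299.9, 233.3]
orientation: [-2.742, -1.523, 0.003]
ft_force: [0.5, 0.8, 0.3]
grip_width: 50.3
grasp_force: 0.0
```

>>> send_rows --steps '[[1.5,[0,0,0],[0,0,0]],[1.5,[0,0,0],[0,0,0]],[1.5,[0,0,0],[0,0,0]],[1.5,[0,0,0],[0,0,0]],[1.5,[0,0,0],[0,0,0]]]' --force 50

```text
t: 4.55
tool_pos: [491.3, -302.1, 237.8]
orientation: [2.744, 1.523, 0.003]
ft_force: [0.4, 1.1, 4.6]
grip_width: 19.3
grasp_force: 49.1
```

```bash
python3 -c "from h import *;st()"
```

```text
t 4.55 tcp [ 491.3 -302.1  237.8] yaw 1.013 tilt [ 0.003 -0.001] r,lat in tool axes 135.2 1.2 th 1.023 F [0.35 1.13 4.59] Fu,Fl -1.14 -0.3 mom [ 0.29 -0.07  0.19] w 19.3 gf 49.1 q [-0.66  0.23 -0.23  1.11  0.    1.46]
```

Add to h.py:
```python
def tq():
    o=robot.get_obs(); p=o["tool_pos"]; d=(p[:2]-SC)/1000; F=o["ft_force"]; M=R.from_rotvec(o["orientation"]).as_matrix()
    print("t %.2f th %.3f yaw-th %.3f r %.1f z %.1f | Txy %.2f Mz %.2f T %.2f |F %s gf %.0f j6 %.2f"%(o["t"],np.arctan2(-d[1],-d[0])-.053,np.arctan2(M[1,0],M[0,0])-np.arctan2(-d[1],-d[0]),np.hypot(*d)*1000,p[2],d[0]*F[1]-d[1]*F[0],o["moment"][2],d[0]*F[1]-d[1]*F[0]+o["moment"][2],F.round(1),o["grasp_force"],o["qpos"][5]))
```

```text
(no output)
```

>>> send_rows --steps '[[1.5,[0.04,1.08,0],[0,0,-4.58]],[1.5,[0.04,1.08,0],[0,0,-4.58]],[1.5,[0.04,1.08,0],[0,0,-4.58]]]'

```text
t: 4.8
tool_pos: [520.1, -315.3, 237.7]
orientation: [2.542, 1.845, 0.003]
ft_force: [-1.6, 5.2, 8.2]
grip_width: 19.3
grasp_force: 49.2
```

```bash
python3 -c "from h import *;tq()"
```

```text
t 4.80 th 1.204 yaw-th -0.001 r 135.2 z 237.7 | Txy -0.42 Mz -0.09 T -0.52 |F [-1.6  5.2  8.2] gf 49 j6 1.23
```

>>> send_rows --steps '[[1.5,[0.04,1.08,0],[0,0,-4.58]],[1.5,[0.04,1.08,0],[0,0,-4.58]]]'

```text
t: 4.97
tool_pos: [540.8, -320.2, 237.8]
orientation: [-2.387, -2.042, -0.002]
ft_force: [-3.1, 4.3, 8.3]
grip_width: 19.2
grasp_force: 49.1
```

```bash
python3 -c "from h import *;tq()"
```

```text
t 4.97 th 1.362 yaw-th 0.001 r 135.2 z 237.8 | Txy -0.50 Mz -0.21 T -0.71 |F [-3.1  4.3  8.3] gf 49 j6 1.09
```

>>> send_rows --steps '[[1.5,[0.04,1.08,0],[0,0,-4.58]],[1.5,[0.04,1.08,0],[0,0,-4.58]]]'

```text
t: 5.13
tool_pos: [562.3, -321.8, 237.8]
orientation: [-2.216, -2.226, -0.002]
ft_force: [-2.4, 5.1, 9.4]
grip_width: 19.4
grasp_force: 49.1
```

```bash
python3 -c "from h import *;tq()"
```

```text
t 5.13 th 1.521 yaw-th 0.001 r 135.1 z 237.8 | Txy -0.32 Mz -0.22 T -0.54 |F [-2.4  5.1  9.4] gf 49 j6 0.95
```

>>> send_rows --steps '[[1.5,[0.04,1.08,0],[0,0,-4.58]],[1.5,[0.04,1.08,0],[0,0,-4.58]]]'

```text
t: 5.3
tool_pos: [584.2, -319.9, 237.8]
orientation: [-2.031, -2.396, -0.004]
ft_force: [-0.6, 5.9, 9.5]
grip_width: 19.7
grasp_force: 50.8
```

```bash
python3 -c "from h import *;tq()"
```

```text
t 5.30 th 1.684 yaw-th -0.002 r 135.0 z 237.8 | Txy 0.06 Mz -0.07 T -0.01 |F [-0.6  5.9  9.5] gf 51 j6 0.81
```

>>> send_rows --steps '[[1.5,[0.04,1.08,0],[0,0,-4.58]],[1.5,[0.04,1.08,0],[0,0,-4.58]]]'

```text
t: 5.47
tool_pos: [605.7, -314.3, 237.8]
orientation: [1.832, 2.552, 0.007]
ft_force: [-1.4, 5.7, 6.5]
grip_width: 19.3
grasp_force: 50.8
```

```bash
python3 -c "from h import *;tq()"
```

```text
t 5.47 th 1.850 yaw-th -0.006 r 134.9 z 237.8 | Txy 0.07 Mz -0.06 T 0.01 |F [-1.4  5.7  6.5] gf 51 j6 0.67
```

>>> send_rows --steps '[[1.5,[0.04,1.08,0],[0,0,-4.58]],[1.5,[0.04,1.08,0],[0,0,-4.58]]]'

```text
t: 5.63
tool_pos: [625.3, -305.6, 237.8]
orientation: [-1.622, -2.69, -0.006]
ft_force: [-2.2, 6.6, 8.8]
grip_width: 19.4
grasp_force: 50.8
```

```bash
python3 -c "from h import *;tq()"
```

```text
t 5.63 th 2.009 yaw-th -0.005 r 134.8 z 237.8 | Txy 0.16 Mz -0.06 T 0.09 |F [-2.2  6.6  8.8] gf 51 j6 0.54
```

>>> send_rows --steps '[[1.5,[0,0,0],[0,0,0]],[1.5,[0,0,0],[0,0,0]]]'

```text
t: 5.8
tool_pos: [625.6, -305.4, 237.8]
orientation: [1.625, 2.688, 0.006]
ft_force: [-0.6, 5.6, 6.0]
grip_width: 19.5
grasp_force: 51.0
```

```bash
python3 -c "from h import *;tq()"
```

```text
t 5.80 th 2.011 yaw-th -0.010 r 134.7 z 237.8 | Txy 0.29 Mz 0.11 T 0.40 |F [-0.6  5.6  6. ] gf 51 j6 0.54
```

Torque readings look biased by preload. I'll release to relax the stress, check the sensor zero and look at the lever.

>>> send_rows --steps '[[4.0,[0,0,0],[0,0,0]],[4.0,[0,0,0],[0,0,0]],[4.0,[0,0,0],[0,0,0]],[4.0,[0,0,0],[0,0,0]]]'

```text
t: 6.13
tool_pos: [624.5, -307.6, 235.9]
orientation: [1.629, 2.686, 0.0]
ft_force: [1.3, 0.0, 0.7]
grip_width: 40.1
grasp_force: 0.4
```

Run:
```python
from h import *
tq(); t=read_camera("top")[185:285,322:472];s=read_camera("scene")[200:335,305:430]
cv2.imwrite("pics/d3.png",np.hstack([cv2.resize(t,(450,300),interpolation=2),cv2.resize(s,None,fx=2.8,fy=2.8,interpolation=2)[:300]]))
tq()
```

```text
t 6.13 th 1.996 yaw-th 0.002 r 136.2 z 235.9 | Txy 0.16 Mz -0.00 T 0.15 |F [1.3 0.  0.7] gf 0 j6 0.54
t 6.23 th 1.996 yaw-th 0.002 r 136.1 z 235.9 | Txy 0.12 Mz -0.01 T 0.10 |F [0.6 0.6 0.7] gf 0 j6 0.54
```

View pics/d3.png

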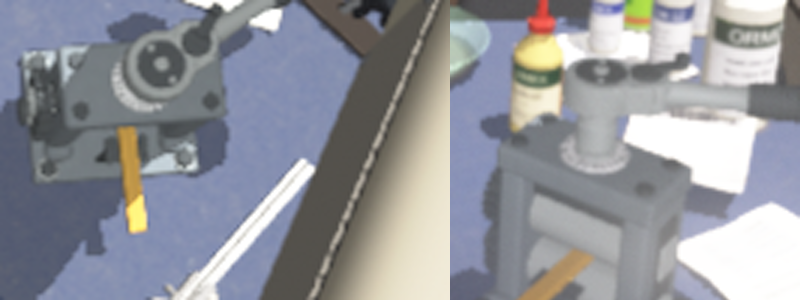

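>>> send_rows --steps '[[1.5,[0,0,0],[0,0,0]],[1.5,[0,0,0],[0,0,0]],[1.5,[0,0,0],[0,0,0]],[1.5,[0,0,0],[0,0,0]]]' --force 40

```text
t: 6.57
tool_pos: [625.4, -307.6, 236.6]
orientation: [1.627, 2.685, 0.001]
ft_force: [2.6, 0.0, 2.6]
grip_width: 19.9
grasp_force: 39.2
```

```bash
python3 -c "from h import *;tq()"
```

```text
t 6.57 th 2.002 yaw-th -0.003 r 136.6 z 236.6 | Txy 0.32 Mz 0.05 T 0.37 |F [2.6 0.  2.6] gf 39 j6 0.54
```

>>> send_rows --steps '[[1.5,[0.04,-1.08,0],[0,0,4.58]],[1.5,[0.04,-1.08,0],[0,0,4.58]],[1.5,[0.04,-1.08,0],[0,0,4.58]],[1.5,[0.04,-1.08,0],[0,0,4.58]]]'

```text
t: 6.9
tool_pos: [583.8, -321.8, 236.6]
orientation: [2.038, 2.388, -0.001]
ft_force: [1.1, -0.9, 4.8]
grip_width: 19.2
grasp_force: 40.6
```

```bash
python3 -c "from h import *;tq()"
```

```text
t 6.90 th 1.680 yaw-th -0.004 r 136.9 z 236.6 | Txy 0.13 Mz 0.13 T 0.26 |F [ 1.1 -0.9  4.8] gf 41 j6 0.81
```

>>> send_rows --steps '[[1.5,[0.04,-1.08,0],[0,0,4.58]],[1.5,[0.04,-1.08,0],[0,0,4.58]],[1.5,[0.04,-1.08,0],[0,0,4.58]],[1.5,[0.04,-1.08,0],[0,0,4.58]]]'

```text
t: 7.23
tool_pos: [539.3, -321.8, 236.6]
orientation: [2.395, 2.033, -0.004]
ft_force: [-0.4, -0.3, 4.9]
grip_width: 19.5
grasp_force: 40.9
```

```bash
python3 -c "from h import *;tq()"
```

```text
t 7.23 th 1.353 yaw-th 0.002 r 137.0 z 236.6 | Txy -0.05 Mz -0.10 T -0.15 |F [-0.4 -0.3  4.9] gf 41 j6 1.09
```

>>> send_rows --steps '[[1.5,[0.04,-1.08,0],[0,0,4.58]],[1.5,[0.04,-1.08,0],[0,0,4.58]],[1.5,[0.04,-1.08,0],[0,0,4.58]],[1.5,[0.04,-1.08,0],[0,0,4.58]]]'

```text
t: 7.57
tool_pos: [498.7, -308.5, 236.6]
orientation: [2.687, 1.626, -0.003]
ft_force: [-0.8, -0.9, 3.7]
grip_width: 19.8
grasp_force: 41.2
```

```bash
python3 -c "from h import *;tq()"
```

```text
t 7.57 th 1.040 yaw-th -0.004 r 137.1 z 236.6 | Txy -0.04 Mz 0.23 T 0.19 |F [-0.8 -0.9  3.7] gf 41 j6 1.39
```

>>> send_rows --steps '[[1.5,[0.04,-1.08,0],[0,0,4.58]],[1.5,[0.04,-1.08,0],[0,0,4.58]],[1.5,[0.04,-1.08,0],[0,0,4.58]],[1.5,[0.04,-1.08,0],[0,0,4.58]]]'

```text
t: 7.9
tool_pos: [463.7, -282.8, 236.6]
orientation: [2.911, 1.177, -0.005]
ft_force: [-1.6, -0.7, 5.2]
grip_width: 19.5
grasp_force: 41.4
```

```bash
python3 -c "from h import *;tq()"
```

```text
t 7.90 th 0.722 yaw-th -0.006 r 137.4 z 236.6 | Txy -0.08 Mz 0.20 T 0.11 |F [-1.6 -0.7  5.2] gf 41 j6 1.71
```

>>> send_rows --steps '[[1.5,[0.04,1.08,0],[0,0,-4.58]],[1.5,[0.04,1.08,0],[0,0,-4.58]]]'

```text
t: 8.07
tool_pos: [479.2, -296.4, 236.6]
orientation: [-2.804, -1.415, 0.006]
ft_force: [-3.0, 1.7, 6.2]
grip_width: 19.7
grasp_force: 41.1
```

```bash
python3 -c "from h import *;tq()"
```

```text
t 8.07 th 0.872 yaw-th 0.009 r 137.3 z 236.6 | Txy -0.47 Mz -0.37 T -0.84 |F [-3.   1.7  6.2] gf 41 j6 1.54
```

>>> send_rows --steps '[[1.5,[0.04,1.08,0],[0,0,-4.58]],[1.5,[0.04,1.08,0],[0,0,-4.58]]]'

```text
t: 8.23
tool_pos: [497.9, -308.2, 236.6]
orientation: [-2.681, -1.634, 0.006]
ft_force: [-3.3, 1.6, 7.8]
grip_width: 19.4
grasp_force: 41.2
```

```bash
python3 -c "from h import *;tq()"
```

```text
t 8.23 th 1.034 yaw-th 0.008 r 137.3 z 236.6 | Txy -0.51 Mz -0.31 T -0.82 |F [-3.3  1.6  7.8] gf 41 j6 1.38
```

>>> send_rows --steps '[[1.5,[0.04,1.08,0],[0,0,-4.58]]]'

```text
t: 8.32
tool_pos: [507.8, -312.8, 236.6]
orientation: [-2.613, -1.74, 0.005]
ft_force: [-3.6, 1.6, 8.0]
grip_width: 19.7
grasp_force: 41.2
```

```bash
python3 -c "from h import *;tq()"
```

```text
t 8.32 th 1.113 yaw-th 0.008 r 137.2 z 236.6 | Txy -0.53 Mz -0.30 T -0.83 |F [-3.6  1.6  8. ] gf 41 j6 1.31
```

>>> send_rows --steps '[[1.5,[0.04,1.08,0],[0,0,-4.58]]]'

```text
t: 8.4
tool_pos: [518.1, -316.7, 236.6]
orientation: [-2.542, -1.843, 0.005]
ft_force: [-3.4, 1.5, 6.9]
grip_width: 19.7
grasp_force: 41.1
```

```bash
python3 -c "from h import *;tq()"
```

```text
t 8.40 th 1.193 yaw-th 0.008 r 137.1 z 236.6 | Txy -0.51 Mz -0.26 T -0.77 |F [-3.4  1.5  6.9] gf 41 j6 1.23
```

>>> send_rows --steps '[[1.5,[0.04,1.08,0],[0,0,-4.58]]]'

```text
t: 8.48
tool_pos: [528.6, -319.7, 236.6]
orientation: [-2.466, -1.943, 0.005]
ft_force: [-3.4, 1.2, 7.1]
grip_width: 20.1
grasp_force: 41.1
```

```bash
python3 -c "from h import *;tq()"
```

```text
t 8.48 th 1.273 yaw-th 0.008 r 137.1 z 236.6 | Txy -0.49 Mz -0.29 T -0.78 |F [-3.4  1.2  7.1] gf 41 j6 1.16
```

>>> send_rows --steps '[[1.5,[0.04,1.08,0],[0,0,-4.58]]]'

```text
t: 8.57
tool_pos: [539.3, -321.9, 236.6]
orientation: [-2.387, -2.04, 0.004]
ft_force: [-3.4, 0.9, 6.9]
grip_width: 19.6
grasp_force: 41.1
```

```bash
python3 -c "from h import *;tq()"
```

```text
t 8.57 th 1.353 yaw-th 0.009 r 137.1 z 236.6 | Txy -0.48 Mz -0.33 T -0.81 |F [-3.4  0.9  6.9] gf 41 j6 1.09
```

>>> send_rows --steps '[[1.5,[0.04,1.08,0],[0,0,-4.58]],[1.5,[0.04,1.08,0],[0,0,-4.58]]]'

```text
t: 8.73
tool_pos: [561.0, -323.7, 236.6]
orientation: [-2.216, -2.224, 0.004]
ft_force: [-2.3, 1.6, 6.7]
grip_width: 20.0
grasp_force: 41.2
```

```bash
python3 -c "from h import *;tq()"
```

```text
t 8.73 th 1.512 yaw-th 0.009 r 137.0 z 236.6 | Txy -0.31 Mz -0.34 T -0.65 |F [-2.3  1.6  6.7] gf 41 j6 0.95
```

>>> send_rows --steps '[[1.5,[0.04,1.08,0],[0,0,-4.58]]]'

```text
t: 8.82
tool_pos: [571.8, -323.3, 236.6]
orientation: [-2.126, -2.311, 0.004]
ft_force: [-2.4, 0.5, 7.1]
grip_width: 19.3
grasp_force: 41.2
```

```bash
python3 -c "from h import *;tq()"
```

```text
t 8.82 th 1.591 yaw-th 0.010 r 136.9 z 236.6 | Txy -0.33 Mz -0.33 T -0.66 |F [-2.4  0.5  7.1] gf 41 j6 0.88
```

>>> send_rows --steps '[[1.5,[0.04,1.08,0],[0,0,-4.58]]]'

```text
t: 8.9
tool_pos: [582.7, -322.0, 236.6]
orientation: [-2.032, -2.394, 0.003]
ft_force: [-3.3, 1.5, 6.4]
grip_width: 19.7
grasp_force: 41.2
```

```bash
python3 -c "from h import *;tq()"
```

```text
t 8.90 th 1.671 yaw-th 0.010 r 136.9 z 236.6 | Txy -0.41 Mz -0.41 T -0.82 |F [-3.3  1.5  6.4] gf 41 j6 0.81
```

>>> send_rows --steps '[[1.5,[0.04,1.08,0],[0,0,-4.58]]]'

```text
t: 8.98
tool_pos: [593.3, -319.9, 236.6]
orientation: [-1.935, -2.473, 0.003]
ft_force: [-2.4, 0.9, 6.6]
grip_width: 19.4
grasp_force: 41.2
```

```bash
python3 -c "from h import *;tq()"
```

```text
t 8.98 th 1.750 yaw-th 0.011 r 136.8 z 236.6 | Txy -0.30 Mz -0.40 T -0.70 |F [-2.4  0.9  6.6] gf 41 j6 0.74
```

>>> send_rows --steps '[[1.5,[0.04,1.08,0],[0,0,-4.58]]]'

```text
t: 9.07
tool_pos: [603.8, -316.9, 236.6]
orientation: [-1.835, -2.548, 0.003]
ft_force: [-2.0, 1.5, 6.5]
grip_width: 19.5
grasp_force: 41.2
```

```bash
python3 -c "from h import *;tq()"
```

```text
t 9.07 th 1.830 yaw-th 0.011 r 136.8 z 236.6 | Txy -0.20 Mz -0.44 T -0.64 |F [-2.   1.5  6.5] gf 41 j6 0.67
```

>>> send_rows --steps '[[1.5,[0.04,1.08,0],[0,0,-4.58]]]'

```text
t: 9.15
tool_pos: [614.0, -313.1, 236.6]
orientation: [-1.732, -2.62, 0.003]
ft_force: [-1.4, -0.4, 6.2]
grip_width: 19.8
grasp_force: 41.2
```

```bash
python3 -c "from h import *;tq()"
```

```text
t 9.15 th 1.909 yaw-th 0.011 r 136.8 z 236.6 | Txy -0.19 Mz -0.47 T -0.66 |F [-1.4 -0.4  6.2] gf 41 j6 0.60
```

>>> send_rows --steps '[[1.5,[0.04,1.08,0],[0,0,-4.58]]]'

```text
t: 9.23
tool_pos: [623.9, -308.5, 236.6]
orientation: [-1.625, -2.687, 0.002]
ft_force: [-0.3, 1.7, 5.4]
grip_width: 19.7
grasp_force: 41.2
```

```bash
python3 -c "from h import *;tq()"
```

```text
t 9.23 th 1.989 yaw-th 0.011 r 136.7 z 236.6 | Txy 0.07 Mz -0.53 T -0.46 |F [-0.3  1.7  5.4] gf 41 j6 0.54
```

>>> send_rows --steps '[[1.5,[0.04,1.08,0],[0,0,-4.58]]]'

```text
t: 9.32
tool_pos: [633.4, -303.1, 236.6]
orientation: [-1.517, -2.75, 0.002]
ft_force: [-1.2, 1.4, 4.8]
grip_width: 19.7
grasp_force: 41.3
```

```bash
python3 -c "from h import *;tq()"
```

```text
t 9.32 th 2.069 yaw-th 0.011 r 136.7 z 236.6 | Txy -0.04 Mz -0.50 T -0.54 |F [-1.2  1.4  4.8] gf 41 j6 0.47
```

>>> send_rows --steps '[[1.5,[0.04,1.08,0],[0,0,-4.58]]]'

```text
t: 9.4
tool_pos: [642.4, -297.0, 236.6]
orientation: [-1.406, -2.809, 0.002]
ft_force: [-1.3, 1.1, 5.3]
grip_width: 19.9
grasp_force: 41.3
```

```bash
python3 -c "from h import *;tq()"
```

```text
t 9.40 th 2.149 yaw-th 0.011 r 136.7 z 236.6 | Txy -0.05 Mz -0.47 T -0.53 |F [-1.3  1.1  5.3] gf 41 j6 0.40
```

>>> send_rows --steps '[[1.5,[0.04,1.08,0],[0,0,-4.58]]]'

```text
t: 9.48
tool_pos: [651.0, -290.2, 236.6]
orientation: [-1.293, -2.863, 0.002]
ft_force: [-0.2, 0.6, 4.7]
grip_width: 19.5
grasp_force: 41.3
```

```bash
python3 -c "from h import *;tq()"
```

```text
t 9.48 th 2.229 yaw-th 0.011 r 136.6 z 236.6 | Txy 0.03 Mz -0.49 T -0.46 |F [-0.2  0.6  4.7] gf 41 j6 0.34
```

>>> send_rows --steps '[[1.5,[0.04,1.08,0],[0,0,-4.58]]]'

```text
t: 9.57
tool_pos: [658.9, -282.8, 236.6]
orientation: [-1.177, -2.912, 0.001]
ft_force: [-0.5, 0.5, 4.5]
grip_width: 19.9
grasp_force: 41.3
```

```bash
python3 -c "from h import *;tq()"
```

```text
t 9.57 th 2.309 yaw-th 0.012 r 136.6 z 236.6 | Txy -0.00 Mz -0.51 T -0.51 |F [-0.5  0.5  4.5] gf 41 j6 0.27
```

>>> send_rows --steps '[[1.5,[0.04,1.08,0],[0,0,-4.58]]]'

```text
t: 9.65
tool_pos: [666.3, -274.7, 236.6]
orientation: [1.06, 2.957, -0.001]
ft_force: [0.4, 0.5, 3.6]
grip_width: 19.7
grasp_force: 41.3
```

```bash
python3 -c "from h import *;tq()"
```

```text
t 9.65 th 2.389 yaw-th 0.011 r 136.6 z 236.6 | Txy 0.08 Mz -0.55 T -0.47 |F [0.4 0.5 3.6] gf 41 j6 0.21
```

>>> send_rows --steps '[[1.5,[0.04,1.08,0],[0,0,-4.58]]]'

```text
t: 9.73
tool_pos: [673.0, -266.1, 236.6]
orientation: [0.941, 2.997, -0.001]
ft_force: [0.8, 0.5, 4.0]
grip_width: 19.6
grasp_force: 41.3
```

```bash
python3 -c "from h import *;tq()"
```

```text
t 9.73 th 2.469 yaw-th 0.011 r 136.6 z 236.6 | Txy 0.12 Mz -0.52 T -0.40 |F [0.8 0.5 4. ] gf 41 j6 0.14
```

>>> send_rows --steps '[[1.5,[0.04,1.08,0],[0,0,-4.58]]]'

```text
t: 9.82
tool_pos: [679.0, -256.9, 236.6]
orientation: [0.82, 3.032, -0.001]
ft_force: [1.5, 1.2, 2.7]
grip_width: 19.6
grasp_force: 41.3
```

```bash
python3 -c "from h import *;tq()"
```

```text
t 9.82 th 2.549 yaw-th 0.011 r 136.6 z 236.6 | Txy 0.25 Mz -0.50 T -0.25 |F [1.5 1.2 2.7] gf 41 j6 0.08
```

Torque settled near 0.5 from th≈2. I'll check this against sub-pixel image registration of the upper roll, comparing the saved crops before and after.

```bash
cat >> h.py <<'E'
def scn(k=4): return np.mean([read_camera("scene").astype(np.float32) for _ in range(k)],0)
def crop28(s): return np.float32(cv2.resize(s[200:335,305:430],None,fx=2.8,fy=2.8,interpolation=2)[:300])
E
python3 - <<'E'
from h import *
n=scn(); cv2.imwrite("pics/s_now.png",n); cur=crop28(n)
ref=crop28(cv2.imread("pics/scene0.png")); im={k:np.float32(cv2.imread(f"pics/{k}.png")[:,450:]) for k in("d2","d3")}; im["now"]=cur
cv2.imwrite("pics/cmp.png",np.hstack([ref,cur]))
print(ref.shape)
E
```

```text
(300, 350, 3)[ WARN:0@4.628] global loadsave.cpp:1063 imwrite_ Unsupported depth image for selected encoder is fallbacked to CV_8U.
```

View pics/cmp.png

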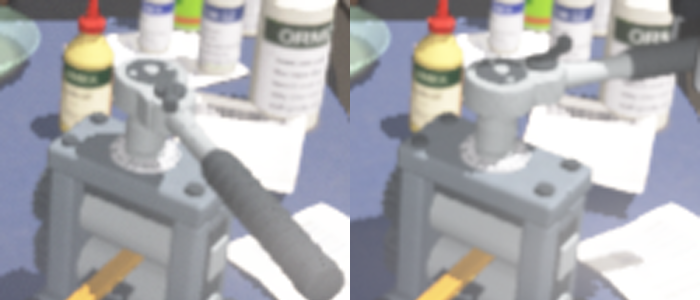

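The pictures show the head now turned with the handle to the far right and the roll clear of the handle at crop (85-165,195-290). Now the numeric registration of the roll and a fixed control patch.

```bash
cat > reg.py <<'E'
from h import *
import sys
def reg(a,b,x,y,w,h):
    g=lambda i:cv2.normalize(cv2.cvtColor(np.clip(i,0,255).astype(np.uint8),6)[y:y+h,x:x+w].astype(np.float32),None,0,1,32)
    W=np.eye(2,3,dtype=np.float32)
    try: c,W=cv2.findTransformECC(g(a),g(b),W,cv2.MOTION_TRANSLATION,(3,200,1e-6),None,3); return W[:,2].round(2).tolist(),round(c,3)
    except cv2.error as e: return "fail"
P={"roll":(88,195,75,45),"roll_low":(85,215,60,45),"lowroll":(80,245,40,30),"bridge+cheek L":(45,120,45,90),"bridge R":(170,170,55,50),"bridge front":(60,140,100,55),"socket":(115,105,65,40)}
if __name__=="__main__":
    ref=crop28(cv2.imread("pics/scene0.png")); im={k:np.float32(cv2.imread(f"pics/{k}.png")[:,450:]) for k in("d2","d3")}
    im["now"]=crop28(cv2.imread("pics/s_now.png"))
    for f in sys.argv[1:]: im[f]=crop28(cv2.imread(f))
    for k,i in im.items():
        print(k,{n:reg(im["d2"] if k!="d2" else ref,i,*p) for n,p in P.items()})
    # expected px (in 2.8 crop) of 1 mm lift at the roll
    p=np.array([[545,-190,84.],[545,-190,85.]]); q=proj("scene",p); print("px/mm in crop",(q[1]-q[0])*2.8,"roll centre crop",(q[0]-[305,200])*2.8)
E
python3 reg.py
```

```text
d2 {'roll': ([-0.07999999821186066, -0.05999999865889549], 0.999), 'roll_low': ([-0.20999999344348907, -0.019999999552965164], 0.992), 'lowroll': ([-0.029999999329447746, 0.09000000357627869], 0.996), 'bridge+cheek L': ([-0.05999999865889549, -0.009999999776482582], 0.999), 'bridge R': ([2.299999952316284, -0.9200000166893005], 0.959), 'bridge front': ([0.009999999776482582, 0.03999999910593033], 0.996), 'socket': ([0.18000000715255737, 1.2300000190734863], 0.599)}
d3 {'roll': ([-0.28999999165534973, -0.1599999964237213], 0.995), 'roll_low': ([0.10999999940395355, 0.0], 0.994), 'lowroll': ([0.05999999865889549, -0.03999999910593033], 0.997), 'bridge+cheek L': ([-2.9200000762939453, -3.2100000381469727], 0.557), 'bridge R': 'fail', 'bridge front': ([-0.09000000357627869, 0.699999988079071], 0.907), 'socket': ([25.540000915527344, 21.110000610351562], 0.528)}
now {'roll': ([1.399999976158142, -0.029999999329447746], 0.991), 'roll_low': ([0.5400000214576721, -0.49000000953674316], 0.982), 'lowroll': ([-0.20000000298023224, -0.10000000149011612], 0.975), 'bridge+cheek L': ([-2.1700000762939453, -1.649999976158142], 0.574), 'bridge R': ([0.6000000238418579, -1.409999966621399], 0.486), 'bridge front': ([1.1399999856948853, 3.440000057220459], 0.77), 'socket': ([8.359999656677246, -7.579999923706055], 0.26)}
px/mm in crop [ 0.10648096 -1.31305883] roll centre crop [130.62681414 237.43988986]
```

Result: no roll lift after stroke 1, and about 0.4–0.5 mm now. So the bar came free during stroke 2, around th 1.5–2.0, and about 1.35 rad more drive is wanted. I'll swing back, regrip and drive again.

>>> send_rows --steps '[[1.5,[0.04,-1.08,0],[0,0,4.58]],[1.5,[0.04,-1.08,0],[0,0,4.58]],[1.5,[0.04,-1.08,0],[0,0,4.58]],[1.5,[0.04,-1.08,0],[0,0,4.58]],[1.5,[0.04,-1.08,0],[0,0,4.58]]]'

```text
t: 10.43
tool_pos: [642.2, -297.2, 236.6]
orientation: [-1.417, -2.804, -0.002]
ft_force: [1.6, 4.3, 6.1]
grip_width: 19.8
grasp_force: 41.0
```

```bash
python3 -c "from h import *;tq()"
```

```text
t 10.43 th 2.147 yaw-th 0.006 r 136.7 z 236.6 | Txy 0.52 Mz -0.30 T 0.22 |F [1.6 4.3 6.1] gf 41 j6 0.41
```

>>> send_rows --steps '[[1.5,[0.04,-1.08,0],[0,0,4.58]],[1.5,[0.04,-1.08,0],[0,0,4.58]],[1.5,[0.04,-1.08,0],[0,0,4.58]],[1.5,[0.04,-1.08,0],[0,0,4.58]],[1.5,[0.04,-1.08,0],[0,0,4.58]]]'

```text
t: 10.85
tool_pos: [593.4, -319.9, 236.6]
orientation: [-1.944, -2.466, -0.003]
ft_force: [1.2, 5.0, 7.0]
grip_width: 19.5
grasp_force: 41.0
```

```bash
python3 -c "from h import *;tq()"
```

```text
t 10.85 th 1.750 yaw-th 0.003 r 136.9 z 236.6 | Txy 0.32 Mz -0.14 T 0.19 |F [1.2 5.  7. ] gf 41 j6 0.74
```

>>> send_rows --steps '[[1.5,[0.04,-1.08,0],[0,0,4.58]],[1.5,[0.04,-1.08,0],[0,0,4.58]],[1.5,[0.04,-1.08,0],[0,0,4.58]],[1.5,[0.04,-1.08,0],[0,0,4.58]],[1.5,[0.04,-1.08,0],[0,0,4.58]]]'

```text
t: 11.27
tool_pos: [539.7, -322.1, 236.6]
orientation: [-2.394, -2.032, -0.002]
ft_force: [0.5, 4.2, 7.3]
grip_width: 19.6
grasp_force: 41.2
```

```bash
python3 -c "from h import *;tq()"
```

```text
t 11.27 th 1.356 yaw-th -0.002 r 137.2 z 236.6 | Txy -0.03 Mz 0.09 T 0.06 |F [0.5 4.2 7.3] gf 41 j6 1.09
```

>>> send_rows --steps '[[1.5,[0.04,-1.08,0],[0,0,4.58]],[1.5,[0.04,-1.08,0],[0,0,4.58]],[1.5,[0.04,-1.08,0],[0,0,4.58]],[1.5,[0.04,-1.08,0],[0,0,4.58]],[1.5,[0.04,-1.08,0],[0,0,4.58]]]'

```text
t: 11.68
tool_pos: [489.3, -303.5, 236.5]
orientation: [-2.75, -1.517, -0.001]
ft_force: [2.3, 4.1, 6.6]
grip_width: 19.6
grasp_force: 41.7
```

```bash
python3 -c "from h import *;tq()"
```

```text
t 11.68 th 0.963 yaw-th -0.008 r 137.5 z 236.5 | Txy -0.03 Mz 0.28 T 0.25 |F [2.3 4.1 6.6] gf 42 j6 1.47
```

>>> send_rows --steps '[[4.0,[0,0,0],[0,0,0]],[4.0,[0,0,0],[0,0,0]],[4.0,[0,0,0],[0,0,0]],[4.0,[0,0,0],[0,0,0]]]'

```text
t: 12.02
tool_pos: [490.0, -304.2, 235.2]
orientation: [-2.747, -1.523, 0.002]
ft_force: [-0.1, -0.4, -0.0]
grip_width: 39.7
grasp_force: 0.0
```

```bash
python3 -c "
from h import *
tq(); cv2.imwrite('pics/s_back.png',scn().astype(np.uint8)); tq()"; python3 reg.py pics/s_back.png
```

```text
t 12.02 th 0.970 yaw-th -0.010 r 137.7 z 235.2 | Txy 0.02 Mz 0.01 T 0.03 |F [-0.1 -0.4 -0. ] gf 0 j6 1.46
t 12.22 th 0.972 yaw-th -0.012 r 137.3 z 235.6 | Txy 0.02 Mz 0.02 T 0.04 |F [0.3 0.3 0.8] gf 0 j6 1.46
d2 {'roll': ([-0.07999999821186066, -0.05999999865889549], 0.999), 'roll_low': ([-0.20999999344348907, -0.019999999552965164], 0.992), 'lowroll': ([-0.029999999329447746, 0.09000000357627869], 0.996), 'bridge+cheek L': ([-0.05999999865889549, -0.009999999776482582], 0.999), 'bridge R': ([2.299999952316284, -0.9200000166893005], 0.959), 'bridge front': ([0.009999999776482582, 0.03999999910593033], 0.996), 'socket': ([0.18000000715255737, 1.2300000190734863], 0.599)}
d3 {'roll': ([-0.28999999165534973, -0.1599999964237213], 0.995), 'roll_low': ([0.10999999940395355, 0.0], 0.994), 'lowroll': ([0.05999999865889549, -0.03999999910593033], 0.997), 'bridge+cheek L': ([-2.9200000762939453, -3.2100000381469727], 0.557), 'bridge R': 'fail', 'bridge front': ([-0.09000000357627869, 0.699999988079071], 0.907), 'socket': ([25.540000915527344, 21.110000610351562], 0.528)}
now {'roll': ([1.3999
[... 246 characters left out ...]
'bridge R': ([0.6000000238418579, -1.409999966621399], 0.486), 'bridge front': ([1.1399999856948853, 3.440000057220459], 0.77), 'socket': ([8.359999656677246, -7.579999923706055], 0.26)}
pics/s_back.png {'roll': ([2.509999990463257, 0.3799999952316284], 0.985), 'roll_low': ([0.27000001072883606, -0.6000000238418579], 0.981), 'lowroll': ([-0.2800000011920929, 0.30000001192092896], 0.975), 'bridge+cheek L': ([-0.05999999865889549, -0.07000000029802322], 0.998), 'bridge R': ([-24.149999618530273, 9.279999732971191], 0.795), 'bridge front': ([-0.07000000029802322, -0.11999999731779099], 0.995), 'socket': 'fail'}
px/mm in crop [ 0.10648096 -1.31305883] roll centre crop [130.62681414 237.43988986]
```

>>> send_rows --steps '[[1.5,[0,0,0],[0,0,0]],[1.5,[0,0,0],[0,0,0]],[1.5,[0,0,0],[0,0,0]],[1.5,[0,0,0],[0,0,0]]]'

```text
t: 12.55
tool_pos: [490.3, -303.8, 235.9]
orientation: [-2.747, -1.524, 0.001]
ft_force: [-2.0, -0.4, -0.3]
grip_width: 20.1
grasp_force: 39.1
```

```bash
python3 -c "from h import *;tq()"
```

```text
t 12.55 th 0.969 yaw-th -0.009 r 137.2 z 235.9 | Txy -0.20 Mz 0.21 T 0.01 |F [-2.  -0.4 -0.3] gf 39 j6 1.46
```

>>> send_rows --steps '[[1.5,[0.04,1.08,0],[0,0,-4.58]]]'

```text
t: 12.63
tool_pos: [498.4, -308.4, 235.9]
orientation: [-2.682, -1.632, 0.002]
ft_force: [-1.4, 1.4, 0.1]
grip_width: 19.7
grasp_force: 39.1
```

```bash
python3 -c "from h import *;tq()"
```

```text
t 12.63 th 1.037 yaw-th 0.003 r 137.2 z 235.9 | Txy -0.25 Mz -0.23 T -0.48 |F [-1.4  1.4  0.1] gf 39 j6 1.38
```

>>> send_rows --steps '[[1.5,[0.04,1.08,0],[0,0,-4.58]]]'

```text
t: 12.72
tool_pos: [509.0, -313.3, 235.9]
orientation: [-2.613, -1.741, 0.001]
ft_force: [-1.8, 2.2, 2.3]
grip_width: 19.7
grasp_force: 39.3
```

```bash
python3 -c "from h import *;tq()"
```

```text
t 12.72 th 1.123 yaw-th 0.000 r 137.2 z 235.9 | Txy -0.35 Mz -0.03 T -0.38 |F [-1.8  2.2  2.3] gf 39 j6 1.31
```

>>> send_rows --steps '[[1.5,[0.04,1.08,0],[0,0,-4.58]]]'

```text
t: 12.8
tool_pos: [519.5, -317.1, 235.9]
orientation: [-2.541, -1.845, -0.001]
ft_force: [-1.2, 3.2, 2.4]
grip_width: 19.9
grasp_force: 39.4
```

```bash
python3 -c "from h import *;tq()"
```

```text
t 12.80 th 1.204 yaw-th -0.001 r 137.1 z 235.9 | Txy -0.30 Mz -0.02 T -0.32 |F [-1.2  3.2  2.4] gf 39 j6 1.23
```

>>> send_rows --steps '[[1.5,[0.04,1.08,0],[0,0,-4.58]]]'

```text
t: 12.88
tool_pos: [530.0, -320.1, 235.9]
orientation: [-2.465, -1.945, -0.001]
ft_force: [-0.9, 2.2, 2.7]
grip_width: 19.5
grasp_force: 39.4
```

```bash
python3 -c "from h import *;tq()"
```

```text
t 12.88 th 1.284 yaw-th -0.001 r 137.1 z 235.9 | Txy -0.20 Mz -0.02 T -0.22 |F [-0.9  2.2  2.7] gf 39 j6 1.16
```

>>> send_rows --steps '[[1.5,[0.04,1.08,0],[0,0,-4.58]],[1.5,[0.04,1.08,0],[0,0,-4.58]]]'

```text
t: 13.05
tool_pos: [551.5, -323.3, 235.9]
orientation: [-2.302, -2.135, -0.002]
ft_force: [-0.2, 3.4, 2.5]
grip_width: 19.7
grasp_force: 39.4
```

```bash
python3 -c "from h import *;tq()"
```

```text
t 13.05 th 1.442 yaw-th 0.000 r 137.0 z 235.9 | Txy -0.07 Mz -0.06 T -0.13 |F [-0.2  3.4  2.5] gf 39 j6 1.01
```

>>> send_rows --steps '[[1.5,[0.04,1.08,0],[0,0,-4.58]],[1.5,[0.04,1.08,0],[0,0,-4.58]]]'

```text
t: 13.22
tool_pos: [573.1, -323.1, 235.9]
orientation: [-2.124, -2.312, -0.002]
ft_force: [-1.9, 3.7, 2.8]
grip_width: 19.9
grasp_force: 39.3
```

```bash
python3 -c "from h import *;tq()"
```

```text
t 13.22 th 1.601 yaw-th 0.002 r 136.9 z 235.9 | Txy -0.21 Mz -0.18 T -0.40 |F [-1.9  3.7  2.8] gf 39 j6 0.87
```

>>> send_rows --steps '[[1.5,[0.04,1.08,0],[0,0,-4.58]],[1.5,[0.04,1.08,0],[0,0,-4.58]]]'

```text
t: 13.38
tool_pos: [594.5, -319.6, 235.9]
orientation: [-1.933, -2.474, -0.003]
ft_force: [-2.0, 3.7, 3.1]
grip_width: 19.5
grasp_force: 39.3
```

```bash
python3 -c "from h import *;tq()"
```

```text
t 13.38 th 1.759 yaw-th 0.003 r 136.9 z 235.9 | Txy -0.14 Mz -0.22 T -0.37 |F [-2.   3.7  3.1] gf 39 j6 0.74
```

>>> send_rows --steps '[[1.5,[0.04,1.08,0],[0,0,-4.58]],[1.5,[0.04,1.08,0],[0,0,-4.58]]]'

```text
t: 13.55
tool_pos: [615.0, -312.7, 235.9]
orientation: [-1.729, -2.62, -0.003]
ft_force: [-1.9, 3.2, 3.0]
grip_width: 19.8
grasp_force: 39.4
```

```bash
python3 -c "from h import *;tq()"
```

```text
t 13.55 th 1.917 yaw-th 0.005 r 136.8 z 235.9 | Txy -0.07 Mz -0.35 T -0.42 |F [-1.9  3.2  3. ] gf 39 j6 0.60
```

```bash
cat > prof.py <<'E'
from h import *
import sys
xs=np.arange(336,351); ys=np.arange(268,300,.5); sl=.46
def prof(im):
    g=cv2.cvtColor(im,6).astype(np.float32)
    mx,my=np.meshgrid(xs,ys); my=my+(mx-343)*sl
    return cv2.remap(g,mx.astype(np.float32),my.astype(np.float32),1).mean(1)
if __name__=="__main__":
    cv2.imwrite('pics/s_'+sys.argv[1]+'.png',scn().astype(np.uint8))
    F=["scene0","s_now","s_back","s_"+sys.argv[1]]
    A=np.array([prof(cv2.imread(f"pics/{f}.png")) for f in F])
    for y,r in zip(ys,A.T): print(y,r.round(0).astype(int).tolist())
E
python3 prof.py m3 | awk 'NR%2' ; python3 -c "from h import *;tq()"
```

```text
268.0 [112, 118, 115, 116]
269.0 [102, 108, 104, 105]
270.0 [100, 107, 103, 110]
271.0 [112, 125, 122, 136]
272.0 [141, 155, 153, 163]
273.0 [163, 173, 172, 173]
274.0 [169, 176, 176, 175]
275.0 [170, 177, 176, 175]
276.0 [170, 177, 176, 174]
277.0 [170, 177, 175, 174]
278.0 [169, 176, 175, 174]
279.0 [168, 175, 174, 172]
280.0 [166, 173, 171, 170]
281.0 [164, 170, 168, 166]
282.0 [160, 166, 164, 162]
283.0 [155, 161, 159, 156]
284.0 [149, 154, 151, 148]
285.0 [142, 148, 144, 143]
286.0 [141, 148, 145, 146]
287.0 [146, 154, 151, 151]
288.0 [151, 158, 155, 156]
289.0 [153, 160, 158, 158]
290.0 [155, 162, 159, 159]
291.0 [156, 163, 160, 160]
292.0 [156, 164, 161, 161]
293.0 [156, 164, 161, 161]
294.0 [155, 163, 160, 160]
295.0 [155, 163, 160, 160]
296.0 [154, 162, 159, 159]
297.0 [150, 158, 155, 155]
298.0 [140, 148, 144, 144]
299.0 [131, 144, 134, 134]
t 13.75 th 1.918 yaw-th 0.001 r 136.7 z 235.9 | Txy 0.53 Mz -0.19 T 0.33 |F [1.8 5.5 2. ] gf 39 j6 0.61
```

The roll's top edge is at 271.79 px originally, 271.56 before this stroke and 271.15 now, so the lift is about 1.2–1.4 mm. About 0.56 rad more should centre it.

>>> send_rows --steps '[[1.5,[0.04,1.08,0],[0,0,-4.58]],[1.5,[0.04,1.08,0],[0,0,-4.58]],[1.5,[0.04,1.08,0],[0,0,-4.58]]]'

```text
t: 14.0
tool_pos: [642.2, -297.2, 235.9]
orientation: [-1.407, -2.807, -0.002]
ft_force: [-2.0, 5.0, 3.3]
grip_width: 20.0
grasp_force: 39.9
```

```bash
python3 -c "from h import *;tq()"
```

```text
t 14.00 th 2.147 yaw-th 0.012 r 136.7 z 235.9 | Txy 0.18 Mz -0.52 T -0.34 |F [-2.   5.   3.3] gf 40 j6 0.40
```

>>> send_rows --steps '[[1.5,[0.04,1.08,0],[0,0,-4.58]],[1.5,[0.04,1.08,0],[0,0,-4.58]],[1.5,[0.04,1.08,0],[0,0,-4.58]],[1.5,[0.04,1.08,0],[0,0,-4.58]]]'

```text
t: 14.33
tool_pos: [672.6, -266.6, 235.9]
orientation: [-0.943, -2.996, -0.002]
ft_force: [-1.7, 3.4, 1.2]
grip_width: 19.8
grasp_force: 40.2
```

```bash
python3 -c "from h import *;tq()"; python3 prof.py m4 | sed -n '3,13p;24,38p'
```

```text
t 14.33 th 2.464 yaw-th 0.015 r 136.6 z 235.9 | Txy 0.24 Mz -0.63 T -0.39 |F [-1.7  3.4  1.2] gf 40 j6 0.14
269.0 [102, 108, 104, 107]
269.5 [100, 106, 102, 108]
270.0 [100, 107, 103, 115]
270.5 [103, 114, 110, 129]
271.0 [112, 125, 122, 144]
271.5 [126, 140, 138, 158]
272.0 [141, 155, 153, 168]
272.5 [154, 166, 165, 173]
273.0 [163, 173, 172, 175]
273.5 [168, 176, 175, 176]
274.0 [169, 176, 176, 176]
279.5 [167, 174, 173, 172]
280.0 [166, 173, 171, 170]
280.5 [165, 172, 170, 168]
281.0 [164, 170, 168, 166]
281.5 [162, 168, 166, 164]
282.0 [160, 166, 164, 162]
282.5 [158, 164, 161, 159]
283.0 [155, 161, 159, 156]
283.5 [153, 158, 155, 151]
284.0 [149, 154, 151, 147]
284.5 [145, 150, 147, 144]
285.0 [142, 148, 144, 144]
285.5 [140, 147, 143, 145]
286.0 [141, 148, 145, 147]
286.5 [143, 151, 148, 150]
```

The edge is now at 270.92 px, a lift of about 1.65–1.85 mm, which is mid-window. I'll release the handle and lift away.

>>> send_rows --steps '[[4.5,[0,0,0],[0,0,0]],[4.5,[0,0,0],[0,0,0]],[4.5,[0,0,0],[0,0,0]],[4.5,[0,0,-1.0],[0,0,0]],[4.5,[0,0,-3.0],[0,0,0]]]'

```text
t: 14.95
tool_pos: [670.2, -266.5, 270.8]
orientation: [-0.942, -2.986, -0.002]
ft_force: [0.0, -0.3, -0.8]
grip_width: 45.0
grasp_force: 0.0
```

>>> send_rows --steps '[[4.5,[0,0,-3.5],[0,0,-6.3]],[4.5,[0,0,0],[0,0,-6.3]],[4.5,[0,0,0],[0,0,-6.3]],[4.5,[0,0,0],[0,0,-6.3]],[4.5,[0,0,0],[0,0,-6.3]]]'

```text
t: 15.37
tool_pos: [673.1, -267.8, 312.4]
orientation: [0.087, 3.139, -0.002]
ft_force: [-0.1, -0.3, -0.2]
grip_width: 45.1
grasp_force: 0.0
```

>>> send_rows --steps '[[4.5,[0,0,0],[0,0,-6.3]],[4.5,[0,0,0],[0,0,0]],[4.5,[0,0,0],[0,0,0]]]'

```text
t: 15.62
tool_pos: [673.0, -267.5, 311.6]
orientation: [-0.073, 3.14, -0.001]
ft_force: [-0.8, 0.7, 0.2]
grip_width: 44.6
grasp_force: 0.0
```

```bash
cat >> h.py <<'E'
def go(x,y,z,yaw):
    o=robot.get_obs(); M=R.from_rotvec(o["orientation"]).as_matrix(); y0=np.arctan2(M[1,0],M[0,0])
    dy=(yaw-y0+np.pi)%(2*np.pi)-np.pi
    print("t",round(o["t"],2),"at",o["tool_pos"].round(1),"yaw",y0.round(3),"tilt",M[:2,2].round(4),"F",o["ft_force"].round(1),"w",round(o["grip_width"],1),"gf",round(o["grasp_force"]),"j6",o["qpos"][5].round(2))
    print("tool shift cm",(M.T@(np.array([x,y,z])-o["tool_pos"])/10).round(2),"turn z deg",np.degrees(-dy).round(2))
E
python3 -c "
from h import *
go(482,-190.8,134,np.pi+.053)"
```

```text
t 15.62 at [ 673.  -267.5  311.6] yaw -3.095 tilt [ 0.0007 -0.0008] F [-0.8  0.7  0.2] w 44.6 gf 0 j6 -0.51
tool shift cm [18.73  8.57 17.74] turn z deg -0.38
```

>>> send_rows --steps '[[4.5,[3.12,1.43,0],[0,0,-0.38]],[4.5,[3.12,1.43,0],[0,0,0]],[4.5,[3.12,1.43,0],[0,0,0]],[4.5,[3.12,1.43,0],[0,0,0]],[4.5,[3.12,1.43,0],[0,0,0]]]'

```text
t: 16.03
tool_pos: [511.8, -203.9, 311.1]
orientation: [-0.084, 3.14, -0.001]
ft_force: [-0.1, -0.7, -0.1]
grip_width: 45.0
grasp_force: 0.0
```

>>> send_rows --steps '[[4.5,[3.13,1.42,0],[0,0,0]],[4.5,[0,0,4.0],[0,0,0]],[4.5,[0,0,4.0],[0,0,0]],[4.5,[0,0,4.0],[0,0,0]],[3.5,[0,0,2.0],[0,0,0]]]'

```text
t: 16.45
tool_pos: [478.7, -190.7, 167.4]
orientation: [0.083, -3.136, -0.003]
ft_force: [-1.3, -0.1, -0.8]
grip_width: 35.8
grasp_force: 0.0
```

>>> send_rows --steps '[[3.5,[0,0,0],[0,0,0]],[3.5,[0,0,0],[0,0,0]],[3.5,[0,0,0],[0,0,0]]]'

```text
t: 16.7
tool_pos: [482.6, -192.6, 172.8]
orientation: [-0.087, 3.138, -0.003]
ft_force: [0.6, -0.5, 0.8]
grip_width: 34.7
grasp_force: 0.0
```

```bash
python3 -c "
from h import *
go(482,-190.8,134,np.pi+.053)"
```

```text
t 16.7 at [ 482.6 -192.6  172.8] yaw -3.086 tilt [ 0.0027 -0.0016] F [ 0.6 -0.5  0.8] w 34.7 gf 0 j6 -0.56
tool shift cm [0.06 0.19 3.88] turn z deg 0.13
```

>>> send_rows --steps '[[3.5,[0,0.15,2.0],[0,0,0]],[3.5,[0,0,1.5],[0,0,0]],[3.5,[0,0,0.4],[0,0,0]],[3.5,[0,0,0],[0,0,0]],[3.5,[0,0,0],[0,0,0]]]'

```text
t: 17.12
tool_pos: [482.3, -191.0, 133.6]
orientation: [-0.088, 3.138, -0.002]
ft_force: [0.6, -0.8, 0.5]
grip_width: 34.9
grasp_force: 0.0
```

Run:
```python
from h import *
go(482,-190.8,134,np.pi+.053)
s=read_camera("scene")[200:350,270:430]; t=read_camera("top")[180:290,320:440]
cv2.imwrite("pics/g1.png",np.hstack([cv2.resize(s,(480,450),interpolation=2),np.pad(cv2.resize(t,(320,293),interpolation=2),((0,157),(0,0),(0,0)))]))
```

```text
t 17.12 at [ 482.3 -191.   133.6] yaw -3.085 tilt [ 0.0024 -0.0014] F [ 0.6 -0.8  0.5] w 34.9 gf 0 j6 -0.56
tool shift cm [ 0.03  0.02 -0.04] turn z deg 0.18
```

View pics/g1.png

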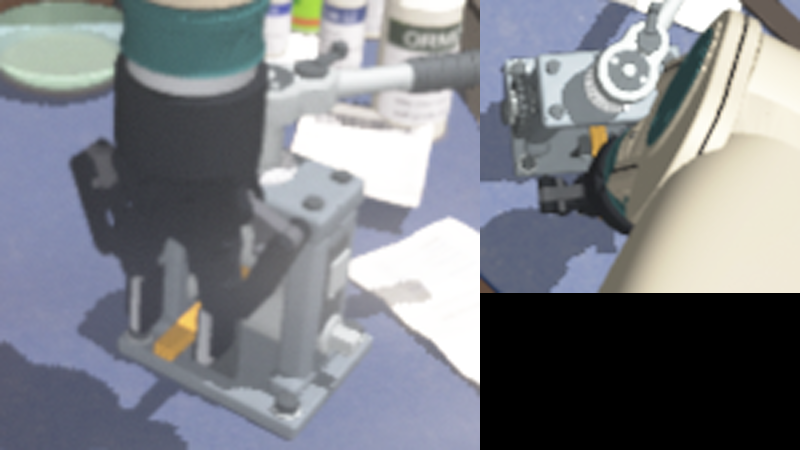

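The bar (175,330) lies between the two fingers, with the tips near its underside and no contact. Closing and pulling.

>>> send_rows --steps '[[0.6,[0,0,0],[0,0,0]],[0.6,[0,0,0],[0,0,0]],[0.6,[0,0,0],[0,0,0]],[0.6,[0,0,0],[0,0,0]],[0.6,[0,0,0],[0,0,0]]]' --force 60

```text
t: 17.63
tool_pos: [481.7, -190.6, 132.6]
orientation: [-0.088, 3.139, -0.001]
ft_force: [0.3, -0.1, 2.7]
grip_width: 10.0
grasp_force: 59.4
```

```bash
python3 -c "
from h import *
go(382.2,-196.1,134,np.pi+.053)"
```

```text
t 17.63 at [ 481.7 -190.6  132.6] yaw -3.085 tilt [ 0.0014 -0.0007] F [ 0.3 -0.1  2.7] w 10.0 gf 59 j6 -0.56
tool shift cm [ 9.97  0.02 -0.16] turn z deg 0.19
```

>>> send_rows --steps '[[0.6,[0.5,0,0],[0,0,0]],[0.6,[0.5,0,0],[0,0,0]],[0.6,[0.5,0,0],[0,0,0]]]'

```text
t: 17.88
tool_pos: [466.5, -191.4, 132.3]
orientation: [-0.089, 3.138, -0.001]
ft_force: [2.7, 0.6, 1.3]
grip_width: 10.0
grasp_force: 59.3
```

>>> send_rows --steps '[[0.6,[1.0,0,0],[0,0,0]],[0.6,[1.5,0,0],[0,0,0]],[0.6,[1.5,0,0],[0,0,0]]]'

```text
t: 18.13
tool_pos: [424.9, -193.2, 131.6]
orientation: [0.089, -3.14, -0.001]
ft_force: [0.3, -0.0, 1.2]
grip_width: 9.5
grasp_force: 59.1
```

>>> send_rows --steps '[[0.6,[1.5,0,0],[0,0,0]],[0.6,[1.5,0,0],[0,0,0]],[0.6,[1.5,0,0],[0,0,0]],[0.6,[0.5,0,0],[0,0,0]],[0.6,[0,0,0],[0,0,0]]]'

```text
t: 18.55
tool_pos: [373.1, -195.0, 130.7]
orientation: [0.086, -3.136, -0.004]
ft_force: [-0.4, 0.5, -1.5]
grip_width: 9.6
grasp_force: 58.8
```

Run:
```python
from h import *
b=46*np.array([np.cos(.194),np.sin(.194)]); print(443.8-b[0],178.2-b[1])
go(443.8-b[0],178.2-b[1],190,np.pi+.194)
cv2.imwrite("pics/pull_t.png",read_camera("top")); cv2.imwrite("pics/pull_s.png",read_camera("scene"))
s=cv2.cvtColor(read_camera("scene"),cv2.COLOR_BGR2HSV); m=cv2.inRange(s,(14,150,120),(28,255,255)); n,l,st_,c=cv2.connectedComponentsWithStats(m)
print([(st_[i].tolist(),c[i].round(1).tolist()) for i in range(1,n) if st_[i,4]>15])
# expected bar pixels
for x in (-14-2,106-2):
    o=robot.get_obs(); M=R.from_rotvec(o["orientation"]).as_matrix(); g=o["tool_pos"]+M@[0,0,69]; 
    print(x,proj("scene",g+M@[-x,0,0]).round(1))
```

```text
398.66291650569127 169.33187203363642
t 18.55 at [ 373.1 -195.   130.7] yaw -3.087 tilt [-0.0043  0.0023] F [-0.4  0.5 -1.5] w 9.6 gf 59 j6 -0.69
tool shift cm [-4.52 36.25 -5.86] turn z deg -7.97
[([281, 350, 5, 8, 27], [282.9, 353.6])]
-16 [[282.9 356. ]]
104 [[328.8 313.1]]
```

>>> send_rows --steps '[[0.6,[0,0,-2.0],[0,0,0]],[0.6,[0,0,-3.0],[0,0,0]],[0.6,[0,1.0,-1.0],[0,0,0]],[0.6,[0,3.0,0],[0,0,0]],[0.6,[-0.5,4.0,0],[0,0,0]]]'

```text
t: 19.12
tool_pos: [378.7, -117.0, 193.4]
orientation: [-0.082, 3.136, -0.004]
ft_force: [0.8, 0.3, -1.4]
grip_width: 9.5
grasp_force: 58.9
```

>>> send_rows --steps '[[0.6,[-0.5,4.0,0],[0,0,0]],[0.6,[-0.5,4.0,0],[0,0,0]],[0.6,[-0.5,4.0,0],[0,0,0]],[0.6,[-0.5,4.0,0],[0,0,0]],[0.6,[-0.5,4.0,0],[0,0,0]]]'

```text
t: 19.53
tool_pos: [390.3, 87.7, 192.0]
orientation: [-0.089, 3.139, 0.0]
ft_force: [1.4, -1.2, -0.6]
grip_width: 9.9
grasp_force: 58.9
```

>>> send_rows --steps '[[0.6,[-0.5,4.0,0],[0,0,0]],[0.6,[-0.5,3.0,0],[0,0,0]],[0.6,[-0.5,1.25,0],[0,0,-4]],[0.6,[0,0,0],[0,0,-4]],[0.6,[0,0,0],[0,0,0]]]'

```text
t: 19.95
tool_pos: [400.8, 170.1, 191.7]
orientation: [-0.314, 3.126, 0.0]
ft_force: [-0.8, 0.5, -0.6]
grip_width: 9.3
grasp_force: 59.0
```

>>> send_rows --steps '[[0.6,[0,0,0],[0,0,0]],[0.6,[0,0,0],[0,0,0]]]'

```text
t: 20.12
tool_pos: [400.5, 168.2, 191.6]
orientation: [0.305, -3.126, 0.0]
ft_force: [-0.4, -0.4, -1.6]
grip_width: 9.8
grasp_force: 59.0
```

```bash
cat > barpx.py <<'E'
from h import *
def back(n,px,z):
    c=C[n]; d=cv2.undistortPoints(np.array([[px]],float),c["mtx"],c["dist_coeffs"])[0,0]
    d=R.from_rotvec(c["orientation"]).apply([*d,1]); return (c["position"]+d*(z-c["position"][2])/d[2]).round(1)
def bar(n,z,rng=((0,100,70),(30,255,255)),box=None):
    s=cv2.cvtColor(read_camera(n),cv2.COLOR_BGR2HSV); m=cv2.inRange(s,(13,130,90),(30,255,255))
    k,l,S,c=cv2.connectedComponentsWithStats(m)
    for i in range(1,k):
        if S[i,4]>25:
            p=np.argwhere(l==i)[:,::-1].astype(np.float32); r=cv2.minAreaRect(p)
            print(n,S[i,4],"c",c[i].round(1),"world",back(n,c[i],z),"ends",[back(n,q,z).tolist() for q in cv2.boxPoints(r)])
E
python3 - <<'E'
from barpx import *
go(398.7,169.3,110,np.pi+.194)
bar("top",190-69+1); bar("scene",190-69)
E
```

```text
t 20.12 at [400.5 168.2 191.6] yaw -2.947 tilt [-0.0006 -0.0001] F [-0.4 -0.4 -1.6] w 9.8 gf 59 j6 0.05
tool shift cm [0.15 0.14 8.16] turn z deg 0.03
top 215 c [182.4 260.6] world [472.7 182.1 122. ] ends [[504.2, 195.9, 122.0], [506.7, 182.3, 122.0], [435.6, 166.7, 122.0], [433.1, 180.1, 122.0]]
scene 157 c [181.1 216.8] world [460.3 182.3 121. ] ends [[424.6, 184.7, 121.0], [509.9, 202.4, 121.0], [500.4, 180.9, 121.0], [417.5, 165.0, 121.0]]
```

Bar held straight; far end measured at (505,189), as expected. Lowering onto the brick.

>>> send_rows --steps '[[0.6,[0.15,0.14,2.5],[0,0,0]],[0.6,[0,0,2.5],[0,0,0]],[0.6,[0,0,2.0],[0,0,0]],[0.6,[0,0,0.8],[0,0,0]],[0.6,[0,0,0],[0,0,0]]]'

```text
t: 20.63
tool_pos: [397.2, 168.4, 112.1]
orientation: [0.304, -3.122, 0.001]
ft_force: [-0.6, -0.2, -1.5]
grip_width: 9.5
grasp_force: 59.0
```

>>> send_rows --steps '[[0.6,[0,0,0.2],[0,0,0]],[0.6,[0,0,0],[0,0,0]],[0.6,[0,0,0],[0,0,0]]]'

```text
t: 20.88
tool_pos: [400.2, 169.5, 113.1]
orientation: [-0.307, 3.124, 0.001]
ft_force: [0.2, -0.5, -0.7]
grip_width: 9.9
grasp_force: 59.0
```

Run:
```python
from barpx import *
go(398.7,169.3,102.5,np.pi+.194)
bar("top",36); bar("scene",36)
```

```text
t 20.88 at [400.2 169.5 113.1] yaw -2.946 tilt [0.0025 0.0007] F [ 0.2 -0.5 -0.7] w 9.9 gf 59 j6 0.06
tool shift cm [0.16 0.01 1.06] turn z deg 0.09
top 122 c [189.3 264.3] world [471.1 185.   36. ] ends [[505.0, 198.7, 36.0], [507.1, 184.8, 36.0], [435.7, 171.3, 36.0], [433.6, 185.0, 36.0]]
scene 176 c [185.9 247.7] world [469.1 193.6  36. ] ends [[428.9, 196.3, 36.0], [517.6, 216.1, 36.0], [508.7, 191.5, 36.0], [422.4, 173.7, 36.0]]
```

>>> send_rows --steps '[[0.6,[0.15,0,0.4],[0,0,0]],[0.6,[0,0,0.3],[0,0,0]],[0.6,[0,0,0],[0,0,0]],[0.6,[0,0,0],[0,0,0]]]'

```text
t: 21.32
tool_pos: [397.2, 168.9, 104.6]
orientation: [0.307, -3.126, 0.0]
ft_force: [-0.1, -0.3, -0.5]
grip_width: 9.5
grasp_force: 59.0
```

>>> send_rows --steps '[[0.6,[0,0,0.1],[0,0,0]],[0.6,[0,0,0.05],[0,0,0]],[0.6,[0,0,0],[0,0,0]]]'

```text
t: 21.57
tool_pos: [397.6, 169.0, 103.3]
orientation: [0.307, -3.126, 0.0]
ft_force: [0.3, 0.2, -0.3]
grip_width: 10.0
grasp_force: 59.0
```

>>> send_rows --steps '[[0.6,[0,0,0.1],[0,0,0]],[0.6,[0,0,0],[0,0,0]]]'

```text
t: 21.73
tool_pos: [397.8, 169.0, 102.5]
orientation: [-0.307, 3.126, 0.0]
ft_force: [0.5, -0.0, -0.7]
grip_width: 9.7
grasp_force: 59.1
```

>>> send_rows --steps '[[0.6,[0,0,0.08],[0,0,0]],[0.6,[0,0,0],[0,0,0]]]'

```text
t: 21.9
tool_pos: [397.8, 169.1, 102.4]
orientation: [-0.307, 3.126, -0.0]
ft_force: [-1.6, -1.1, 6.8]
grip_width: 9.6
grasp_force: 59.9
```

>>> send_rows --steps '[[0.6,[0,0,0.08],[0,0,0]],[0.6,[0,0,0],[0,0,0]]]'

```text
t: 22.07
tool_pos: [397.8, 169.1, 102.3]
orientation: [0.308, -3.126, 0.0]
ft_force: [-4.6, -0.8, 13.4]
grip_width: 9.6
grasp_force: 60.8
```

Contact. I ease off, then release gently and lift.

>>> send_rows --steps '[[0.6,[0,0,-0.1],[0,0,0]],[0.6,[0,0,0],[0,0,0]],[2.6,[0,0,0],[0,0,0]],[2.6,[0,0,0],[0,0,0]],[2.6,[0,0,0],[0,0,0]]]'

```text
t: 22.48
tool_pos: [397.6, 169.0, 101.7]
orientation: [-0.307, 3.127, 0.0]
ft_force: [0.6, -0.5, 0.1]
grip_width: 25.8
grasp_force: 0.0
```

>>> send_rows --steps '[[2.6,[0,0,-0.5],[0,0,0]],[2.6,[0,0,-1.0],[0,0,0]],[2.6,[0,0,-3.0],[0,0,0]],[2.6,[0,0,-4.0],[0,0,0]],[2.6,[0,0,-4.0],[0,0,0]]]'

```text
t: 22.9
tool_pos: [396.3, 168.7, 227.4]
orientation: [0.307, -3.123, 0.001]
ft_force: [0.5, -0.0, -1.1]
grip_width: 26.0
grasp_force: 0.0
```

>>> send_rows --steps '[[2.6,[0,-4,0],[0,0,0]],[2.6,[0,-4,0],[0,0,0]],[2.6,[0,-4,0],[0,0,0]],[2.6,[0,-4,0],[0,0,0]],[2.6,[0,0,0],[0,0,0]]]'

```text
t: 23.32
tool_pos: [430.8, 6.6, 227.8]
orientation: [-0.295, 3.125, -0.006]
ft_force: [0.5, 0.2, 0.0]
grip_width: 26.2
grasp_force: 0.0
```

Run:
```python
from barpx import *
go(398.7,169.3,102.5,np.pi+.194)
bar("top",36); bar("scene",36)
t=cv2.cvtColor(read_camera("top"),6)[235:315,160:225]; t0=cv2.cvtColor(cv2.imread("pics/top0.png"),6)[235:315,160:225]
def box(g):
    m=(g>190).astype(np.uint8); p=np.argwhere(m)[:,::-1].astype(np.float32); return cv2.minAreaRect(p)
print(box(t),box(t0))
cv2.imwrite('pics/s_end.png',scn().astype(np.uint8))
from prof import prof
a=np.array([prof(cv2.imread(f"pics/{f}.png")) for f in("scene0","s_m4","s_end")]); print(a[:,2:14].round().astype(int).tolist())
```

```text
t 23.32 at [430.8   6.6 227.8] yaw -2.954 tilt [ 0.0034 -0.0035] F [0.5 0.2 0. ] w 26.2 gf 0 j6 -0.32
tool shift cm [ 0.14 16.64 12.47] turn z deg -0.34
top 327 c [192.8 278.5] world [441.  177.1  36. ] ends [[501.4, 196.3, 36.0], [503.6, 182.4, 36.0], [385.0, 159.0, 36.0], [382.8, 172.7, 36.0]]
scene 248 c [178.9 256.7] world [436.9 174.7  36. ] ends [[381.9, 172.5, 36.0], [505.2, 200.2, 36.0], [497.1, 177.0, 36.0], [376.8, 152.0, 36.0]]
((39.0, 39.5), (79.0, 50.0), 90.0) ((33.048030853271484, 33.14249038696289), (39.472599029541016, 69.01570892333984), 3.7517294883728027)
[[102, 100, 100, 103, 112, 126, 141, 154, 163, 168, 169, 170], [107, 108, 115, 129, 144, 158, 168, 173, 175, 176, 176, 176], [109, 110, 118, 131, 147, 161, 170, 176, 177, 178, 178, 178]]
```

Run:
```python
from h import *
a=cv2.imread("pics/scene0.png");b=cv2.imread("pics/s_end.png")
t0=cv2.imread("pics/top0.png");t1=read_camera("top")
from reg import reg
print("brick scene front",reg(a,b,150,258,34,26),"jar scene",reg(a,b,210,225,30,36),"bottle scene",reg(a,b,325,195,20,45))
print("brick top R edge",reg(t0,t1,200,245,20,60),"brick L",reg(t0,t1,168,250,16,60),"jar top",reg(t0,t1,190,212,32,36),"bottle top",reg(t0,t1,266,120,32,38))
print(robot.close_job())
```

```text
brick scene front ([0.4000000059604645, 0.11999999731779099], 0.851) jar scene ([0.27000001072883606, 0.14000000059604645], 0.797) bottle scene ([-0.10999999940395355, -0.019999999552965164], 0.999)
brick top R edge ([-1.0399999618530273, -0.3100000023841858], 0.531) brick L ([0.05999999865889549, 0.019999999552965164], 0.999) jar top ([-1.5, 1.940000057220459], 0.477) bottle top ([0.05000000074505806, 0.05000000074505806], 0.99)
the job is handed in; nothing more can be done
None
```

The job is handed in, no verdict came back: the ratchet is set to loosen, the roll is about 1.7 mm clear of the bar by torque, stroke count and image, and the bar then came out and lies flat and centred on the brick. The bottle and brick matched the first pictures to within a pixel where the check was clean; the jar's check was too poor to confirm, though nothing went near it.

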